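Park the shaker and the timer along the board's edge

ROBOT

A 6-joint arm with a two-finger parallel gripper is mounted at the origin on a cart in front of the work surface, level with it; the furniture and walls round the work are solid. World frame = base frame: x ahead of the robot, y to its left, z up, the work surface at z = 0. Lengths are in m, angles in rad, forces in N, time in s.
With the tool pointing down it reaches from about 0.375 to 0.975 m from the base axis. Payload 3.8 kg.
Tool frame: the origin (TCP) lies on the centre line of the jaws, within the pads' length; the fingertips stand 25 mm ahead of it and the grasp point (between the pads) lies 6 mm ahead of it; y points along the fingers, z is the direction in which the jaws open and shut, and the axes are right-handed (so a half turn about y gives the same grasp; the last joint's range is limited). The gripper opens to 85 mm and grips with 20 to 120 N. Pads are 22 mm wide; open, the fingers measure 114 mm over their backs; the gripper's body (76 mm by 85 mm) begins 54 mm behind the grasp point. The pads swing forward as they close: fully open they stand 13 mm farther back than shut.
Start: joints at [1.093, 0.264, 1.604, -0, 1.274, -0.037], TCP at [0.288, 0.61, 0.226] pointing down, gripper open.
Joint ranges: [-2.63, 2.63], [-0.94, 2.18], [0.31, 2.57], [-1.31, 4.45], [0, 2.66], [-2.55, 2.55]. Speed limits (rad/s): [2.57, 2.57, 3.14, 3.14, 3.14, 3.14].

INTERFACE

Orientations are given as a rotation vector (axis times angle).
In Python, from workcell import bot gives the robot as it stands.
- The arm moves only by the shell command python3 -m jog 'ROWS' [FORCE]. ROWS is JSON, a list of rows, each a list of 5 numbers: the shift along the world's x, y, z in mm, then the turn about the world's z in degrees, then the finger opening in mm, from 0 to 85.4. A call has exactly 10 rows; each row is the pose to reach, as a shift and turn from the pose commanded when the call began; what a row does not reach only later rows make up. A row lasts 1/8 s, in which the tool goes at most 62.5 mm and 10.7 degrees, less where a joint would pass 70% of its speed; a pose out of reach is approached as far as the arm can. A call with a gripper value outside its range is refused whole. The fingers move at their own pace and stop on an object; FORCE is the grip in N (left out, the last holds). Time passes only in rows, so rows that repeat a pose let the fingers close, or fill a call up. It gives the time, the measured TCP pose, the force and the opening at its end, in the units of the state.
- bot.read_state(): the state, without advancing time (a new reading comes with each control period).
- bot.read_camera(name): name is "side" or "top" or "wrist"; returns a dict with "pixels" (480x640x3 uint8, red, green, blue), "fx", "fy", "cx", "cy" (pixels), "R" (3x3) and "t" (3): a world point X has camera coordinates R X + t. Camera axes: x right, y down, z forward; pixel columns grow to the right and rows downward; lengths in m; the calibration is good to about 2 mm. A picture is of the moment at which its call begins. There is no depth.
- bot.finish_job(): hands the job in, once; it reports no verdict.
The state is a dict: "time": time; "q": joint angles; "joint_vel": joint speeds; "joint_torque": joint torques, N m; "tool_pos": TCP position; "tcp_rot": TCP orientation; "wrist_force": force on the tool from outside, world axes, zero at the start; "torque": the same for the moment, N m; "width": opening from 0.0 (shut) to 1.0 (fully open).
Only numpy, scipy, OpenCV 4.12 (cv2) and the standard library are available. Lean on these libraries where they do the work, as an engineer would, in place of code of your own. Each camera call takes 0.05 s, during which the arm holds its last target.

TASK

Tidy the seasoning row: with the fingertips, gently push the steel shaker across the wooden board until it stands against the steel upstand at the back and right beside the pepper mill, and push the red timer against the back upstand right beside the shaker, so that mill, shaker and timer stand in one closed row. Only slide them: do not squeeze, lift or tip them, leave the mill in its corner without touching it with the robot, and leave everything else where it is.

Things in the scene. Friction and masses are not known exactly. Their poses are not given: they have to be found in the camera images.
- board: wooden hob cover board, 220 x 450 x 12 mm, fixed, with a steel upstand (25 mm above the board, 3 mm thick) along its back and its left end. Origin: inner corner of the upstands, on the board's upper face, 12 mm above the worktop. y runs along the back upstand to the left end, x square through it, away from the robot. Back upstand face: x = 0; end face: y = 0. Board: x from -220, y from -450 mm to 0
- mill: dark brown wooden pepper mill, 170 mm high, round foot 58 mm across, standing upright in the corner of the upstands at the left end of the board. Loose. Origin: centre of its underside
- shaker: round steel shaker with a screw cap, upright, 96 mm high; body 65 mm across up to 74 mm height, cap 68 mm across above that; about 0.26 kg, loose. Origin: centre of its underside, z axis up
- timer: round kitchen timer, white foot 62 mm across and 22 mm high, red dome 58 mm across above it, 54 mm high in all; about 0.11 kg, loose. Origin: centre of its underside, z axis up
- oil: yellow squeeze bottle, 45 mm across, 178 mm high, upright, a bystander. Origin: centre of its underside
- jus: brown squeeze bottle, 44 mm across, 172 mm high, upright, a bystander. Origin: centre of its underside
- bowl: small round steel bowl, 115 mm across, 38 mm high, a bystander. Origin: centre of its underside
- cutter: round steel forming ring, 64 mm across, 36 mm high, a bystander. Origin: centre of its underside
- probe: food thermometer lying flat, 226 mm long along its y axis, 38 mm wide, 18 mm high, a bystander. Origin: centre of its underside
- roll: white kitchen roll standing upright, about 80 mm across, 228 mm high, a bystander. Origin: on its underside near the centre
Not all that is in view belongs to the job. There is more than one size of the shaker; the job needs the larger.

How it is judged:
At the end, for the whole second after the job is handed in: Shaker and timer upright, at rest on the board, each foot at most 6 mm from the back upstand; gaps shaker to mill and timer to shaker at most 7 mm; order from the left end mill, shaker, timer; mill upright within 12 mm of its start (x of shaker in the frame of board between -0.0385 and -0.028 m and x of timer in the frame of board between -0.037 and -0.027 m and horizontal distance between shaker and mill below 0.07 m and horizontal distance between timer and shaker below 0.0705 m and y of shaker in the frame of board below -0.08 m and y of timer in the frame of board below -0.14 m and height (world z) of each of shaker, timer below 0.017 m and angle between each of shaker, timer, mill's own z axis and vertical below 0.06 rad and linear speed of each of shaker, timer below 0.01 m/s and distance of mill from where it was at the start of the episode below 0.012 m); the robot touches nothing.
It fails at once if the shaker or the timer is lifted off the board (height (world z) of any of shaker, timer above 0.022 m).
It fails at once if the shaker, the timer or the mill is tipped (angle between any of shaker, timer, mill's own z axis and vertical above 0.25 rad).
It fails at once if the shaker or the timer is pushed or squeezed with more than 30 N (contact force between the fingers and shaker above 30 N or contact force between the fingers and timer above 30 N).
It fails at once if the mill is shifted by more than 12 mm or touched by the robot (distance of mill from where it was at the start of the episode above 0.012 m or contact force between any of the arm, the fingers and mill above 0.5 N).
It fails at once if a bystander is shifted by more than 15 mm (distance of any of oil, jus, bowl, cutter, probe, roll from where it was at the start of the episode above 0.015 m).
It also fails if it takes over 70 s, if anything falls off the work surface, if the arm or the gripper's body presses on something with over 40 N, if the wrist force passes 120 N, or if a joint passes its speed limit or range.

## Working session

There is one attempt and no reset: what is moved stays moved. The work goes in short steps, Python scripts to look and compute and a shell command to move; the robot and the scene stay as the last step left them, time stands still between calls to the robot, and variables do not carry over. Pictures are saved under pics/ and viewed, and the job is handed in when it is done.

```bash
mkdir -p pics; ls; python3 - <<'E'
from workcell import bot
import cv2,numpy as np
print(bot.read_state())
for n in ["side","top","wrist"]:
    c=bot.read_camera(n); cv2.imwrite(f"pics/{n}0.png",c["pixels"][:,:,::-1]); print(n,c["fx"],c["cx"],c["cy"],np.round(c["R"],4).tolist(),np.round(c["t"],4).tolist(),"cam",np.round(-np.array(c["R"]).T@c["t"],3))
E
```

```text
pics
{'time': 0.0, 'q': array([ 1.09308048e+00,  2.64740781e-01,  1.60540207e+00, -1.08279456e-05,
        1.27365374e+00, -3.69222494e-02]), 'joint_vel': array([ 2.79143052e-04, -9.91485022e-05, -7.78166700e-04,  2.57677960e-04,
        6.17479713e-04, -5.09947578e-04]), 'joint_torque': array([-3.59966807e-04, -5.15117812e+01, -3.67305386e+01, -4.81179086e-05,
        1.30140755e-02, -1.56828509e-05]), 'tool_pos': array([0.28767153, 0.6098121 , 0.22475519]), 'tcp_rot': array([-1.54515419,  0.34622529, -0.34535397]), 'wrist_force': array([-0.50126478,  0.02818962, -0.76065814]), 'torque': array([-0.01474225, -0.04192515,  0.00784412]), 'width': 1.000590146353634}
side 475.75005618861616 315.7105081841059 240.9224951129131 [[0.8777, -0.4789, -0.0166], [-0.255, -0.4375, -0.8623], [0.4057, 0.7611, -0.5061]] [-0.4572, 0.1566, 1.146] cam [-0.024 -1.023  0.707]
top 593.7158155830593 328.53380428157436 232.5276942812137 [[-0.4291, -0.9032, 0.0047], [-0.82, 0.3874, -0.4214], [0.3788, -0.1847, -0.9069]] [0.1732, 0.4384, 1.82] cam [-0.256  0.323  1.834]
wrist 361.9822103265914 325.7225092867395 239.70474822563753 [[0.4257, 0.9049, -0.0012], [0.8667, -0.4074, 0.2878], [0.2599, -0.1236, -0.9577]] [-0.674, -0.0382, 0.3787] cam [0.222 0.641 0.373]
```

View pics/side0.png

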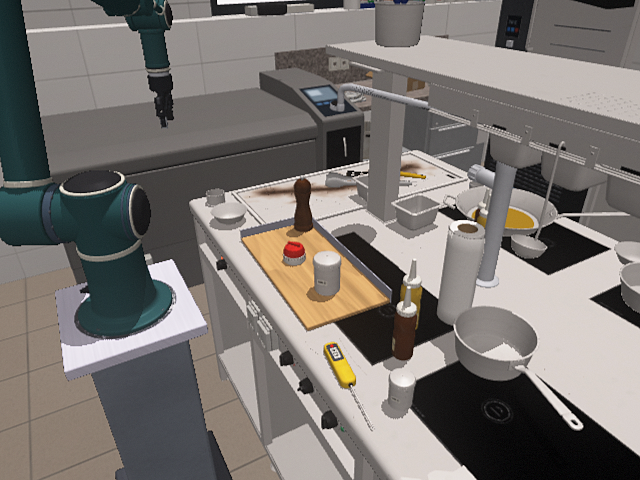

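View pics/top0.png

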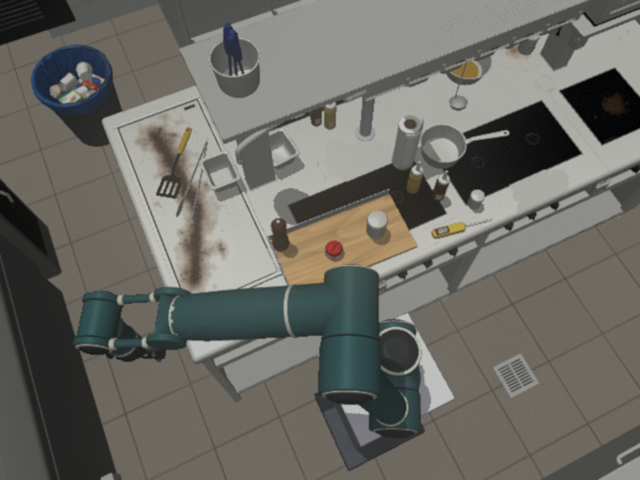

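View pics/wrist0.png

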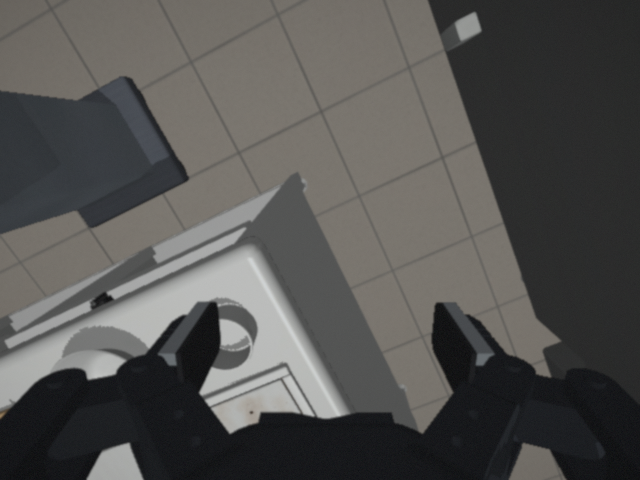

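The candidates for the shaker are the steel one on the board at side (326,275) / top (377,223), and a second one at side (401,390) / top (477,199). I'll enlarge both and measure their sizes.

```bash
cat > h.py <<'E'
from workcell import bot
import cv2,numpy as np
def cam(n): return bot.read_camera(n)
def ray(c,u,v):
    R=np.array(c["R"]);t=np.array(c["t"])
    d=R.T@np.array([(u-c["cx"])/c["fx"],(v-c["cy"])/c["fy"],1]); return -R.T@t,d
def onz(c,u,v,z):
    o,d=ray(c,u,v); return o+d*(z-o[2])/d[2]
def tri(c1,p1,c2,p2):
    o1,d1=ray(c1,*p1);o2,d2=ray(c2,*p2)
    A=np.stack([d1,-d2],1);s=np.linalg.lstsq(A,o2-o1,rcond=None)[0]
    a=o1+s[0]*d1;b=o2+s[1]*d2; return (a+b)/2,np.linalg.norm(a-b)
def proj(c,X):
    p=np.array(c["R"])@X+c["t"]; return np.array([c["fx"]*p[0]/p[2]+c["cx"],c["fy"]*p[1]/p[2]+c["cy"]])
def crop(c,x0,y0,x1,y1,k,name,lines=()):
    im=c["pixels"][y0:y1,x0:x1,::-1]
    cv2.imwrite("pics/"+name,cv2.resize(im,None,fx=k,fy=k,interpolation=cv2.INTER_CUBIC))
E
python3 - <<'E'
from h import *
c=cam("side"); crop(c,230,165,430,315,4,"s1.png"); crop(c,330,260,450,440,3,"s2.png")
c=cam("top"); crop(c,260,160,500,290,3,"t1.png")
E
```

```text
(no output)
```

View pics/s1.png

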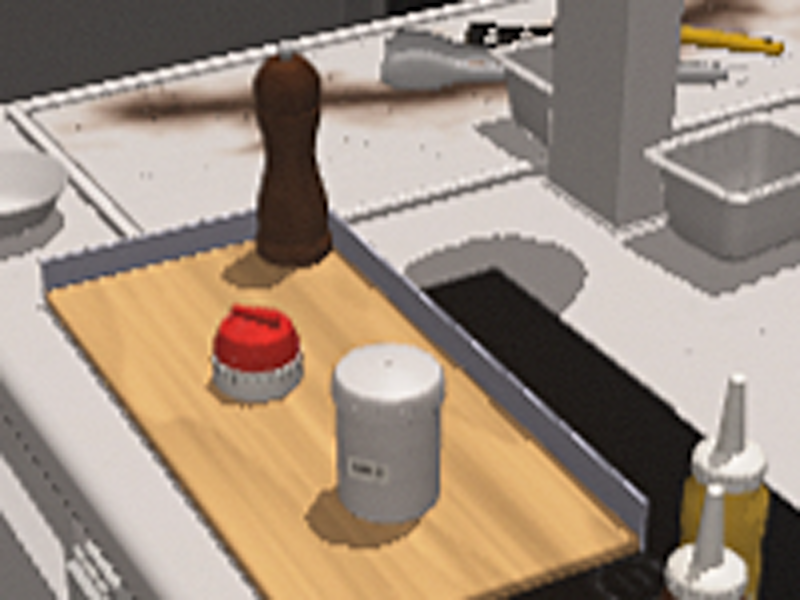

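View pics/s2.png

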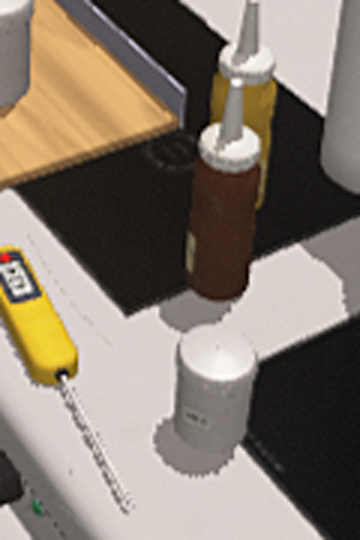

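View pics/t1.png

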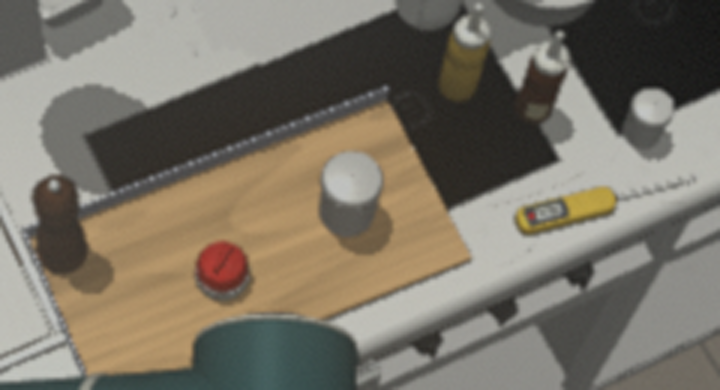

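```bash
python3 - <<'E'
from h import *
c=cam("side");T=cam("top")
S=lambda x,y:(230+x/4-.4,165+y/4-.4); P=lambda x,y:(260+x/3-.3,160+y/3-.3)
print("back line"); 
for p in [(345,250),(450,358),(530,440),(632,543)]: print(p,onz(c,*S(*p),.012).round(4))
print("end line");
for p in [(50,294),(150,268),(240,246)]: print(p,onz(c,*S(*p),.012).round(4))
print("top back line")
for p in [(110,210),(200,178),(300,140),(385,106)]: print(p,onz(T,*P(*p),.012).round(4))
for p in [(45,285),(75,360)]: print("top end",p,onz(T,*P(*p),.012).round(4))
print("front right corner",onz(T,*P(470,260),.012).round(4))
# shaker top
print("shaker top z .108: side",onz(c,*S(388,372),.108).round(4),"top",onz(T,*P(352,179),.108).round(4), tri(c,S(388,372),T,P(352,179)))
# widths
for (l,r,z) in [((333,385),(444,385),.1)]:
  print("shaker w",np.linalg.norm(onz(c,*S(*l),z)-onz(c,*S(*r),z)))
Q=lambda x,y:(330+x/3-.3,260+y/3-.3)
print("small top",tri(c,Q(217,353),T,P(652,108)), np.linalg.norm(onz(c,*Q(176,358),.07)-onz(c,*Q(258,358),.07)))
# timer by red mask
for n,k in (("side",c),("top",T)):
  h=cv2.cvtColor(k["pixels"],cv2.COLOR_RGB2HSV); m=(((h[...,0]<6)|(h[...,0]>174))&(h[...,1]>150)&(h[...,2]>90)).astype(np.uint8)
  N,L,st,ce=cv2.connectedComponentsWithStats(m)
  for i in range(1,N):
    if st[i,4]>30: print(n,st[i],ce[i],[onz(k,*ce[i],z).round(4) for z in (.012,.05)])
print("timer foot w",[onz(c,*S(*p),.034).round(4) for p in ((212,370),(301,368))], "foot bottom",onz(c,*S(257,402),.012).round(4))
print("mill: top",tri(c,S(287,52),T,P(56,185)),"foot sides",[onz(c,*S(*p),.025).round(4) for p in ((257,245),(332,242))],onz(c,*S(293,266),.012).round(4))
E
```

```text
back line
(345, 250) [0.5739 0.0958 0.012 ]
(450, 358) [ 0.5622 -0.0764  0.012 ]
(530, 440) [ 0.5549 -0.187   0.012 ]
(632, 543) [ 0.5478 -0.3072  0.012 ]
end line
(50, 294) [0.355  0.1463 0.012 ]
(150, 268) [0.4342 0.1451 0.012 ]
(240, 246) [0.5076 0.1419 0.012 ]
top back line
(110, 210) [0.5618 0.0457 0.012 ]
(200, 178) [ 0.5548 -0.0635  0.012 ]
(300, 140) [ 0.5497 -0.1886  0.012 ]
(385, 106) [ 0.5473 -0.298   0.012 ]
top end (45, 285) [0.5087 0.1484 0.012 ]
top end (75, 360) [0.4134 0.1538 0.012 ]
front right corner [ 0.3337 -0.2926  0.012 ]
shaker top z .108: side [ 0.4419 -0.202   0.108 ] top [ 0.4409 -0.1912  0.108 ] (array([ 0.44511256, -0.19360374,  0.10146551]), np.float64(0.003011487749123065))
shaker w 0.06528457568726394
small top (array([ 0.39532413, -0.55395083,  0.06116786]), np.float64(0.0020570678549731596)) 0.04804753636919469
side [284 241  21  17 272] [293.66911765 249.53676471] [array([0.4574, 0.0124, 0.012 ]), array([ 0.4311, -0.0442,  0.05  ])]
top [326 241  16  15 185] [333.60540541 248.02702703] [array([ 0.4468, -0.0392,  0.012 ]), array([ 0.4321, -0.0317,  0.05  ])]
timer foot w [array([ 0.3997, -0.0401,  0.034 ]), array([ 0.4519, -0.0675,  0.034 ])] foot bottom [ 0.4226 -0.0591  0.012 ]
mill: top (array([0.5376007 , 0.10965586, 0.17675598]), np.float64(0.0005110708568899808)) foot sides [array([0.5094, 0.1151, 0.025 ]), array([0.5602, 0.0908, 0.025 ])] [0.5283 0.0936 0.012 ]
```

```bash
python3 - <<'E'
from h import *
s=bot.read_state(); R=cv2.Rodrigues(s["tcp_rot"])[0]; print(R.round(3)); print(np.degrees(np.arctan2(R[1,2],R[0,2])))
# board line fits from wood mask
for n in ("side","top"):
  k=cam(n); h=cv2.cvtColor(k["pixels"],cv2.COLOR_RGB2HSV)
  m=((h[...,0]>8)&(h[...,0]<24)&(h[...,1]>70)&(h[...,2]>110)).astype(np.uint8)
  N,L,st,ce=cv2.connectedComponentsWithStats(m); i=1+st[1:,4].argmax(); m=(L==i)
  if n=="side":  # back edge: rightmost wood pixel per row ; end edge: topmost per column
    B=[(np.where(m[r])[0].max()+.5,r) for r in range(235,296,3)]
    E=[(x,np.where(m[:,x])[0].min()-.5) for x in range(250,290,3)]
  else:
    B=[(x,np.where(m[:,x])[0].min()-.5) for x in range(302,388,4) ]
    E=[(np.where(m[r])[0].min()-.5,r) for r in range(256,280,3)]
  for nm,pp in (("back",B),("end",E)):
    W=np.array([onz(k,*p,.012)[:2] for p in pp]).astype(np.float32)
    l=cv2.fitLine(W,cv2.DIST_HUBER,0,.001,.001).ravel(); 
    if nm=="back": print(n,nm,"slope dx/dy",l[0]/l[1],"x at y=.144:",l[2]+(.144-l[3])*l[0]/l[1], "at -.2",l[2]+(-.2-l[3])*l[0]/l[1])
    else: print(n,nm,"slope dy/dx",l[1]/l[0],"y at x=.57",l[3]+(.57-l[2])*l[1]/l[0])
E
```

```text
[[ 0.904 -0.     0.427]
 [-0.427 -0.001  0.904]
 [-0.    -1.    -0.001]]
64.74587460135494
side back slope dx/dy 0.033216245 x at y=.144: 0.5701006 at -.2 0.5586742
side end slope dy/dx -0.025691766 y at x=.57 0.14536506
top back slope dx/dy 0.03563715 x at y=.144: 0.5686426 at -.2 0.55638343
top end slope dy/dx -0.031022744 y at x=.57 0.14247853
```

```bash
python3 -m jog '[[20,-50,20,0,0],[50,-100,30,0,0],[80,-150,40,0,0],[110,-200,40,0,0],[110,-260,40,0,0],[110,-320,40,4,0],[110,-380,40,8,0],[110,-430,40,12,0],[110,-480,40,16,0],[110,-530,40,20,0]]' 20; python3 -m jog '[[0,-60,0,4,0],[-10,-120,0,4,0],[-20,-180,-10,4,0],[-30,-230,-20,4,0],[-38,-274,-40,4,0],[-38,-274,-40,4,0],[-38,-274,-40,4,0],[-38,-274,-40,4,0],[-38,-274,-40,4,0],[-38,-274,-40,4,0]]'
python3 - <<'E'
from h import *
s=bot.read_state(); print(s["q"].round(3),s["tool_pos"],s["wrist_force"].round(2)); R=cv2.Rodrigues(s["tcp_rot"])[0];print(np.degrees(np.arctan2(R[1,2],R[0,2])))
for n in ("side","wrist"):
  c=cam(n); cv2.imwrite(f"pics/{n}1.png",c["pixels"][:,:,::-1])
E
```

```text
time: 1.7
tool_pos: [0.3978, 0.079, 0.2665]
tcp_rot: [-1.57, 0.069, -0.071]
wrist_force: [1.0, -0.1, 0.1]
width: -0.005
time: 2.95
tool_pos: [0.3604, -0.1929, 0.2264]
tcp_rot: [-1.571, 0.015, -0.016]
wrist_force: [-0.6, -0.4, 0.3]
width: 0.004
[-0.552 -0.263  2.131  0.     1.273 -2.103] [ 0.3604399  -0.19292213  0.2264416 ] [-0.61 -0.38  0.3 ]
88.8377735399635
```

View pics/side1.png

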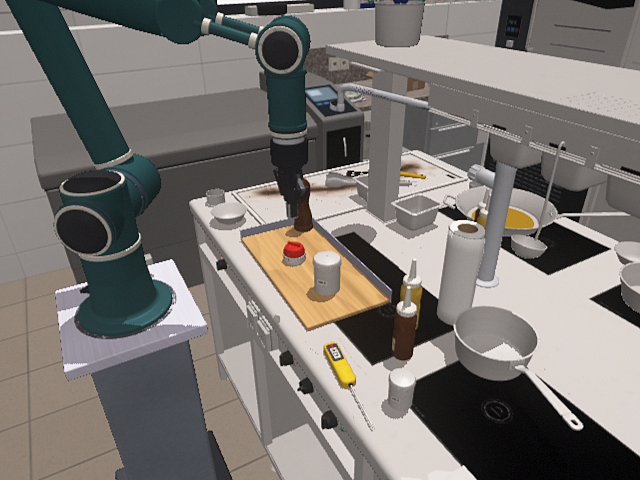

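View pics/wrist1.png

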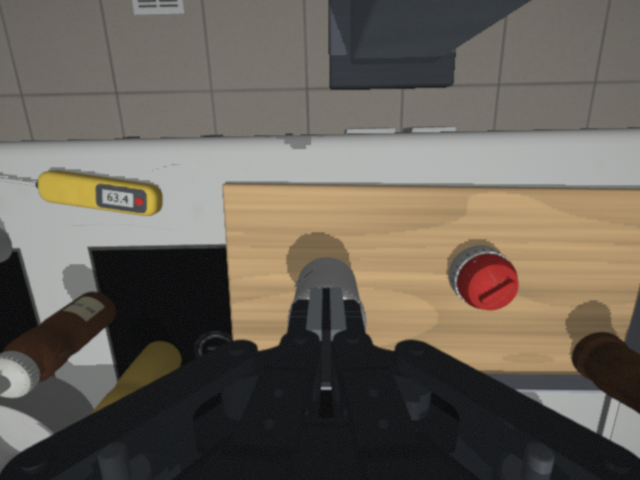

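```bash
python3 - <<'E'
from h import *
c=cam("side"); crop(c,240,110,340,235,6,"g1.png")
T=np.array([.3604,-.1929,.2264])
for d in (0,-.025,.048): print(d,proj(c,T+[0,0,d]))
E
```

```text
0 [291.59752618 219.62379865]
-0.025 [292.07855741 229.7104509 ]
0.048 [290.64004461 199.54654993]
```

View pics/g1.png

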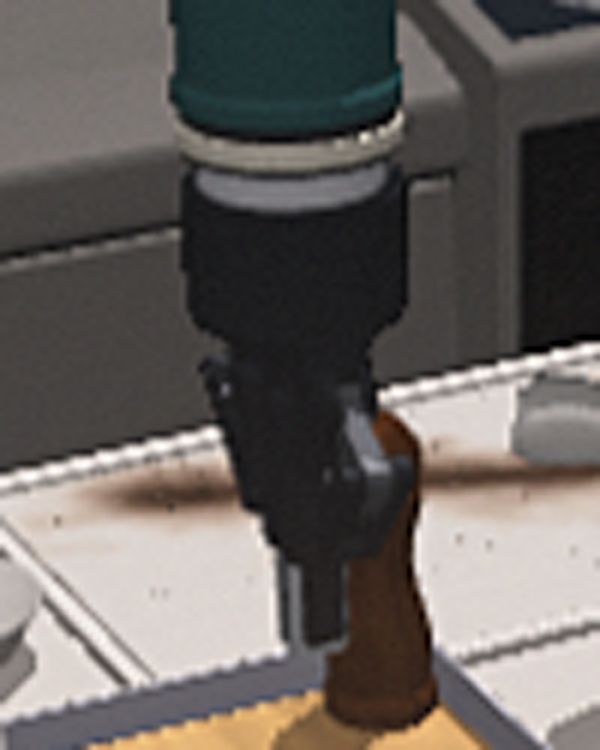

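```bash
python3 - <<'E'
from h import *
s=bot.read_state(); T=s["tool_pos"]
w=cam("wrist"); print("cam",(-np.array(w["R"]).T@w["t"]).round(4),T)
for d in (.02,0,-.006,-.025): print(d,proj(w,T+[0,0,d]))
t=cam("top"); print(proj(t,T-[0,0,.025])); crop(t,240,120,460,285,3,"t2.png"); crop(w,220,180,430,390,3,"w2.png")
E
```

```text
cam [ 0.2869 -0.1919  0.3742] [ 0.360169   -0.19323987  0.22618332]
0.02 [325.95946873 323.34891802]
0 [325.90341494 300.69070956]
-0.006 [325.8890821  294.89704818]
-0.025 [325.8495117  278.90180022]
[392.22862408 227.10084571]
```

View pics/t2.png

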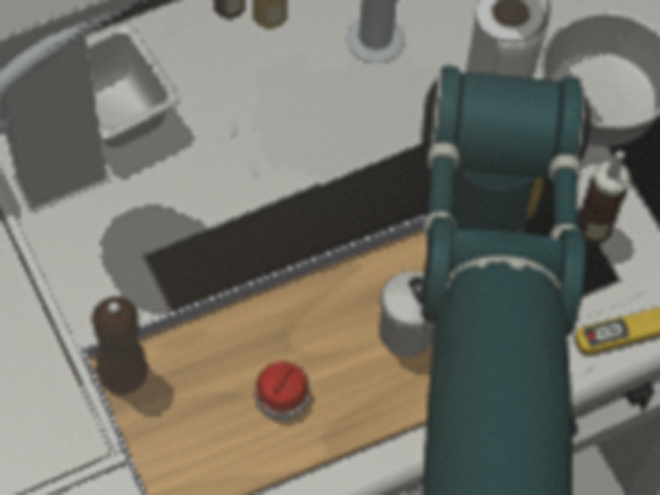

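View pics/w2.png

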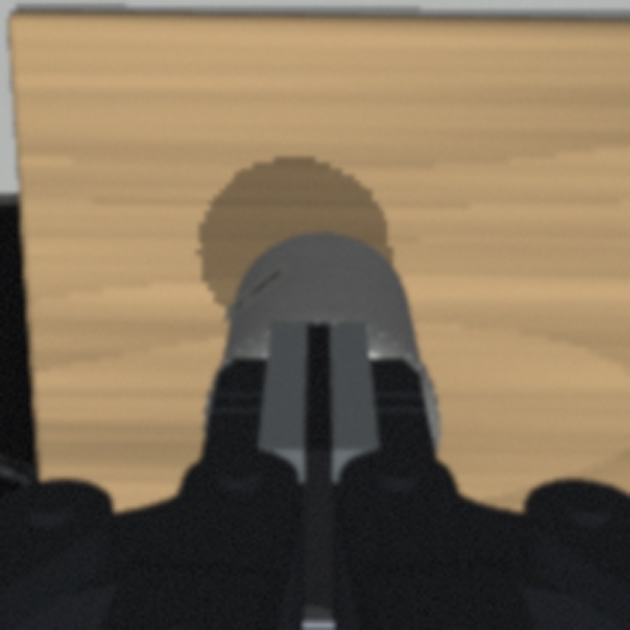

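```bash
python3 - <<'E'
from h import *
s=bot.read_state(); T=s["tool_pos"]; w=cam("wrist"); c=cam("side")
for d in (.02,.01,0,-.01,-.025): print(d,"wrist near edge",proj(w,T+[-.011,0,d]).round(1),"far",proj(w,T+[.011,0,d]).round(1),"side",proj(c,T+[-.011,-.015,d]).round(1),proj(c,T+[.011,-.015,d]).round(1))
# triangulate near-edge tip: wrist col 326,row 287 ; side bottom-left of finger crop(285,640)
print(tri(w,(311,299),c,(240+285/6,110+640/6)))
print(tri(w,(311,287),c,(240+285/6,110+640/6)))
print(tri(w,(311,299),c,(240+310/6,110+647/6)))
E
```

```text
0.02 wrist near edge [325.4 298.1] far [326.5 347.5] side [289.6 215.6] [298.9 213.2]
0.01 wrist near edge [325.4 287.4] far [326.5 334.2] side [289.8 219.8] [299.1 217.4]
0 wrist near edge [325.4 278. ] far [326.4 322.5] side [290.  223.9] [299.2 221.5]
-0.01 wrist near edge [325.4 269.7] far [326.4 312. ] side [290.2 228. ] [299.4 225.6]
-0.025 wrist near edge [325.4 258.8] far [326.3 298.3] side [290.5 234.1] [299.6 231.6]
(array([ 0.35011069, -0.19898588,  0.24020976]), np.float64(0.003787650930486833))
(array([ 0.34771012, -0.19927095,  0.23954924]), np.float64(0.0009597198243991011))
(array([ 0.35640735, -0.19985134,  0.2342551 ]), np.float64(0.0023808015489433904))
```

```bash
python3 -m jog '[[-5,0,-20,-1,0],[-5,0,-40,-1,0],[-5,0,-60,-1,0],[-5,0,-80,-1,0],[-5,0,-100,-1,0],[-5,0,-120,-1,0],[-5,0,-140,-1,0],[-5,0,-154,-1,0],[-5,0,-154,-1,0],[-5,0,-154,-1,0]]'
python3 - <<'E'
from h import *
s=bot.read_state(); print(s["tool_pos"],s["wrist_force"].round(2))
c=cam("side"); crop(c,230,150,370,310,5,"g2.png")
w=cam("wrist"); crop(w,160,130,480,400,2,"w3.png")
T=s["tool_pos"]
for d in (0,-.025): print(proj(c,T+[0,0,d]))
print(proj(c,[T[0],T[1],.012]))
E
```

```text
time: 4.55
tool_pos: [0.3555, -0.1939, 0.0727]
tcp_rot: [-1.571, 0.03, -0.032]
wrist_force: [0.1, -0.1, -1.1]
width: 0.0
[ 0.35548298 -0.19385807  0.07265434] [ 0.12 -0.12 -1.08]
[292.67017725 278.82004061]
[293.10678338 287.55996622]
[293.712642   299.68796632]
```

View pics/g2.png

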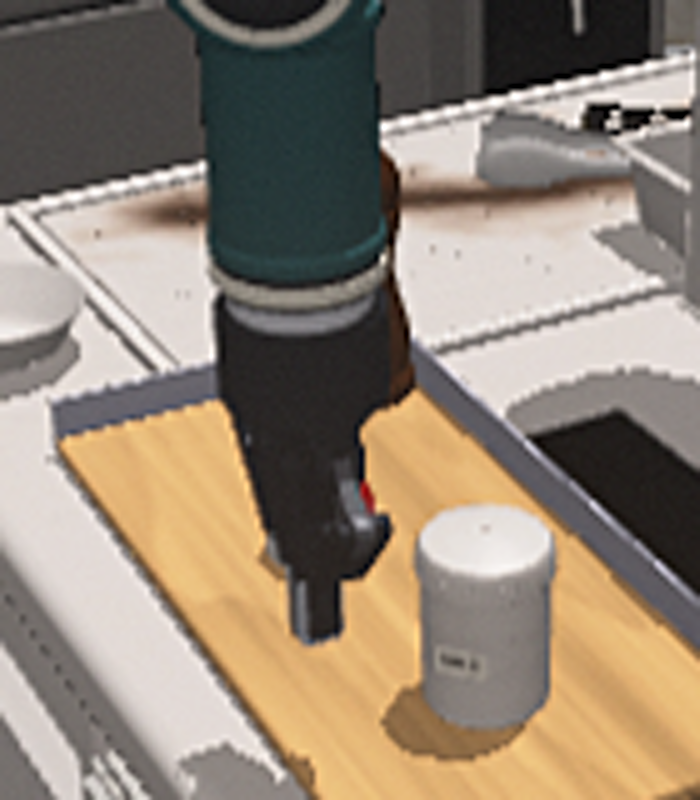

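View pics/w3.png

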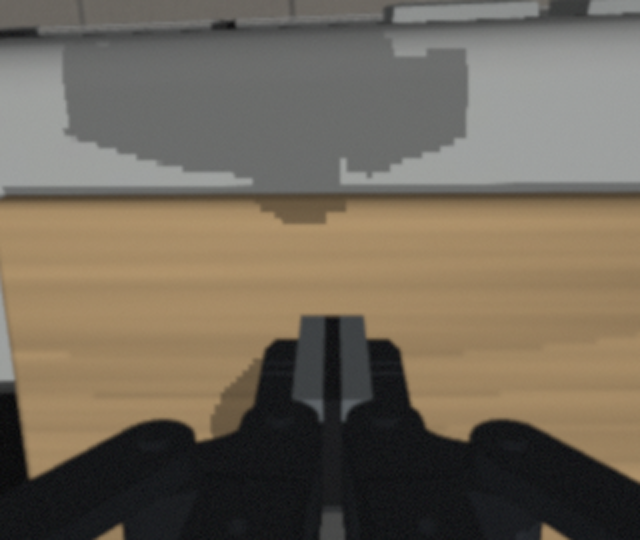

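```bash
python3 -m jog '[[0,2,-10,0,30],[0,2,-20,0,30],[0,2,-27,0,30],[0,2,-32,0,30],[0,2,-32,0,30],[6,2,-32,0,30],[12,2,-32,0,30],[18,1,-32,0,30],[24,1,-32,0,30],[28,1,-32,0,30]]'
python3 - <<'E'
from h import *
s=bot.read_state(); print(s["tool_pos"],s["wrist_force"].round(2))
c=cam("side"); crop(c,230,150,390,310,4,"g3.png")
w=cam("wrist"); crop(w,160,130,480,480,2,"w4.png")
E
```

```text
time: 5.9
tool_pos: [0.3836, -0.1926, 0.0402]
tcp_rot: [-1.571, 0.031, -0.031]
wrist_force: [0.2, -0.4, -0.4]
width: 0.352
[ 0.38355924 -0.19256851  0.04015733] [ 0.18 -0.4  -0.41]
```

View pics/g3.png

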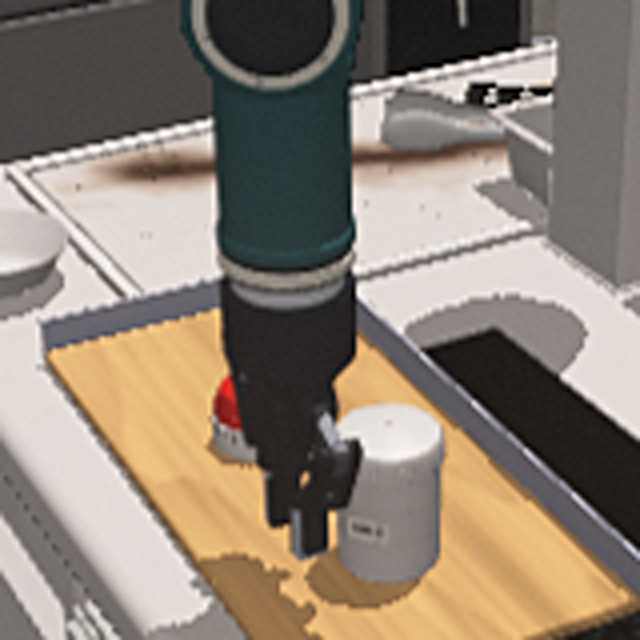

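View pics/w4.png

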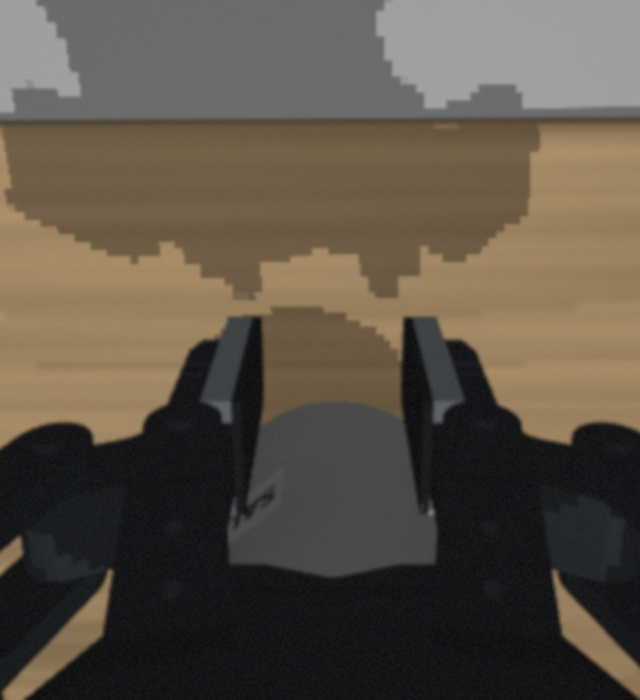

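```bash
python3 -m jog '[[4,0,0,0,30],[8,0,0,0,30],[12,0,0,0,30],[16,0,0,0,30],[20,0,0,0,30],[24,-1,0,0,30],[28,-1,0,0,30],[32,-1,0,0,30],[35,-1,0,0,30],[36,-1,0,0,30]]'
python3 - <<'E'
from h import *
s=bot.read_state(); print(s["tool_pos"],s["wrist_force"].round(2))
c=cam("side"); crop(c,250,170,410,310,4,"g4.png")
w=cam("wrist"); crop(w,160,130,480,480,2,"w5.png")
E
```

```text
time: 7.25
tool_pos: [0.4191, -0.1935, 0.04]
tcp_rot: [-1.571, 0.031, -0.031]
wrist_force: [-2.8, 0.6, 0.4]
width: 0.348
[ 0.41914857 -0.19352529  0.0400312 ] [-2.77  0.61  0.4 ]
```

View pics/g4.png

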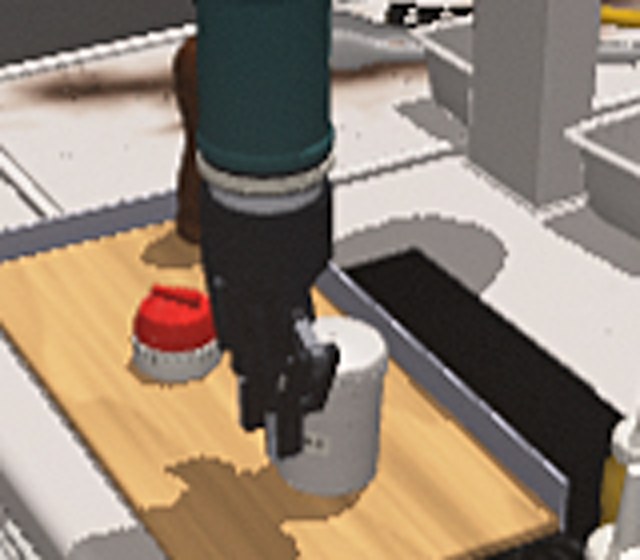

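View pics/w5.png

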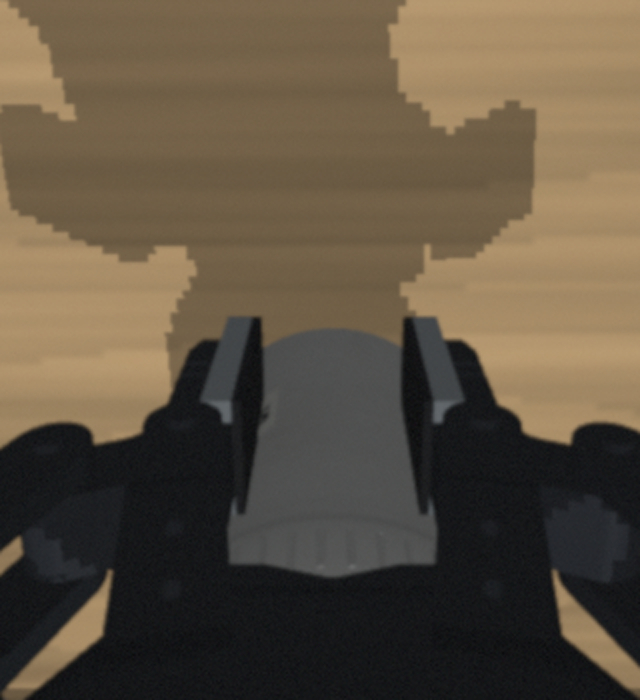

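```bash
cat >> h.py <<'E'
BC=np.array([.5695,.144]); th=-.033
def tob(p):
    d=np.array(p[:2])-BC; return np.array([d[0]*np.cos(th)+d[1]*np.sin(th), -d[0]*np.sin(th)+d[1]*np.cos(th)])
E
python3 - <<'E'
from h import *
w=cam("wrist"); p=onz(w,326,130+328/2,.012); print(p,"centre",p[0]+.0325,tob([p[0]+.0325,p[1]]))
c=cam("side"); p=onz(c,250+345/4,170+350/4,.108);print(p,tob(p))
E
```

```text
[ 0.42903921 -0.19380606  0.012     ] centre 0.4615392096625863 [-0.09675643 -0.3411842 ]
[ 0.46166612 -0.21296806  0.108     ] [-0.09599736 -0.36033158]
```

```bash
python3 -m jog '[[5,0,0,0,30],[10,0,0,0,30],[15,0,0,0,30],[20,-1,0,0,30],[25,-1,0,0,30],[30,-1,0,0,30],[35,-1,0,0,30],[40,-1,0,0,30],[45,-1,0,0,30],[50,-2,0,0,30]]';python3 -m jog '[[2,0,0,0,30],[3,0,0,0,30],[4,0,0,0,30],[4,0,0,0,30],[5,0,0,0,30],[5,0,0,0,30],[6,0,0,0,30],[6,0,0,0,30],[7,0,0,0,30],[7,0,0,0,30]]'
python3 - <<'E'
from h import *
s=bot.read_state(); print(s["tool_pos"],s["wrist_force"].round(2))
c=cam("side"); crop(c,250,170,410,310,4,"g5.png")
w=cam("wrist"); crop(w,160,130,480,480,2,"w6.png")
E
```

```text
time: 8.7
tool_pos: [0.4693, -0.1954, 0.0401]
tcp_rot: [-1.57, 0.031, -0.031]
wrist_force: [-0.6, 0.3, -0.9]
width: 0.349
time: 9.95
tool_pos: [0.4761, -0.1955, 0.0401]
tcp_rot: [-1.571, 0.031, -0.031]
wrist_force: [-0.7, -0.8, -0.1]
width: 0.352
[ 0.47613986 -0.19553021  0.04008884] [-0.73 -0.76 -0.1 ]
```

View pics/g5.png

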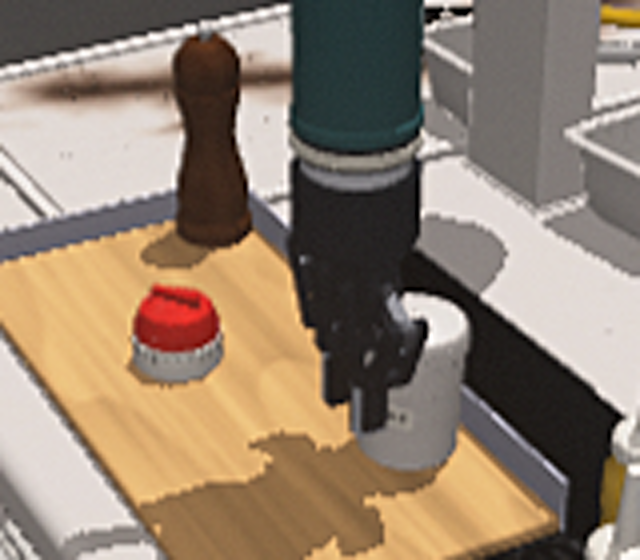

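View pics/w6.png

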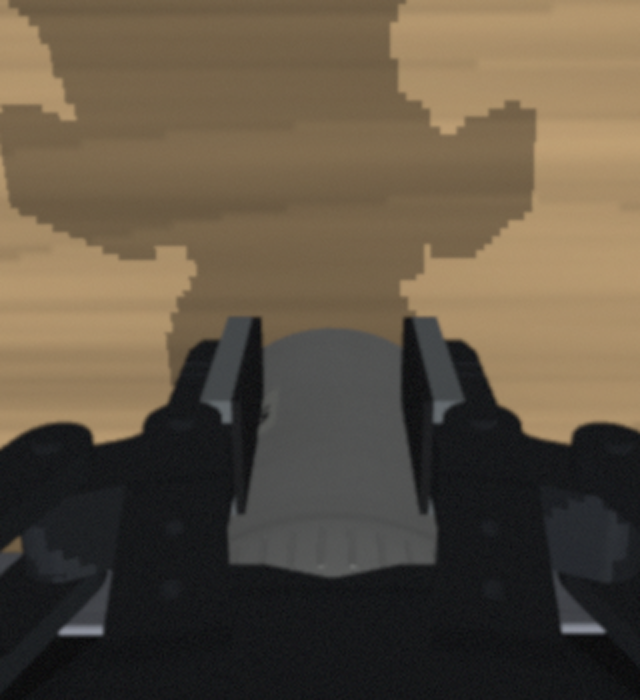

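```bash
python3 -m jog '[[1,0,0,0,30],[1,0,0,0,30],[2,0,0,0,30],[2,0,0,0,30],[3,0,0,0,30],[3,0,0,0,30],[4,0,0,0,30],[4,0,0,0,30],[4,0,0,0,30],[4,0,0,0,30]]'
```

```text
time: 11.3
tool_pos: [0.48, -0.1955, 0.0401]
tcp_rot: [-1.571, 0.031, -0.031]
wrist_force: [-1.2, -1.0, 0.6]
width: 0.353
```

```bash
python3 -m jog '[[0.5,0,0,0,30],[0.5,0,0,0,30],[0.5,0,0,0,30],[1,0,0,0,30],[1,0,0,0,30],[1,0,0,0,30],[1.5,0,0,0,30],[1.5,0,0,0,30],[1.5,0,0,0,30],[1.5,0,0,0,30]]'
python3 - <<'E'
from h import *
c=cam("side"); crop(c,300,200,400,310,6,"g6.png")
w=cam("wrist"); crop(w,160,130,480,480,2,"w7.png")
E
```

```text
time: 12.55
tool_pos: [0.4815, -0.1956, 0.0401]
tcp_rot: [-1.571, 0.031, -0.031]
wrist_force: [-1.4, 0.6, -0.0]
width: 0.346
```

View pics/g6.png

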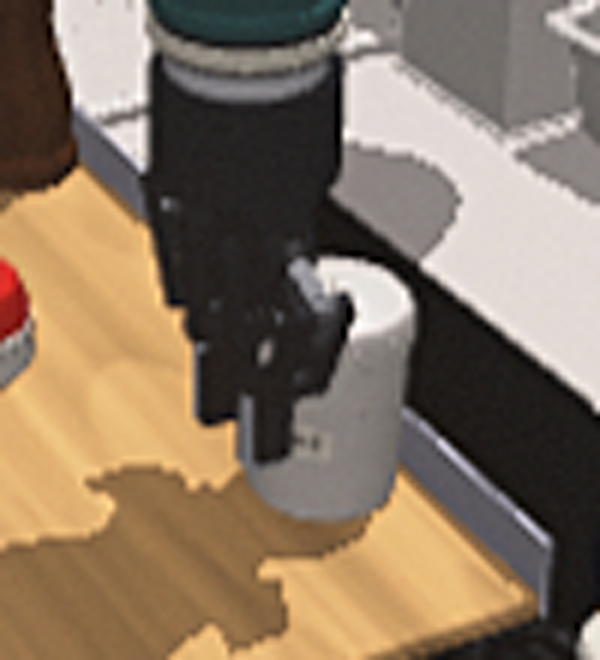

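View pics/w7.png

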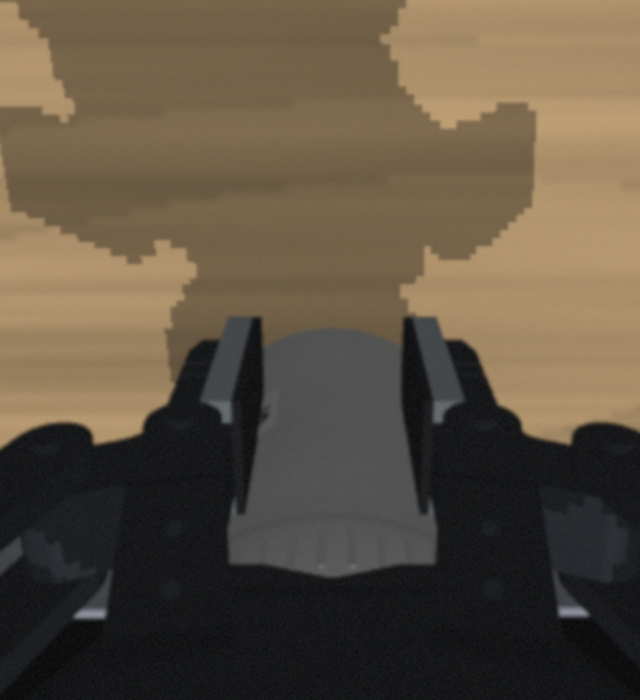

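```bash
python3 -m jog '[[0.5,0,0,0,30],[0.5,0,0,0,30],[0.5,0,0,0,30],[1,0,0,0,30],[1,0,0,0,30],[1,0,0,0,30],[1.5,0,0,0,30],[1.5,0,0,0,30],[1.5,0,0,0,30],[1.5,0,0,0,30]]'
```

```text
time: 13.9
tool_pos: [0.483, -0.1955, 0.04]
tcp_rot: [-1.571, 0.031, -0.031]
wrist_force: [-0.8, 0.3, -1.4]
width: 0.356
```

```bash
python3 -m jog '[[0.5,0,0,0,30],[0.5,0,0,0,30],[0.5,0,0,0,30],[1,0,0,0,30],[1,0,0,0,30],[1,0,0,0,30],[1.5,0,0,0,30],[1.5,0,0,0,30],[1.5,0,0,0,30],[1.5,0,0,0,30]]'
python3 - <<'E'
from h import *
c=cam("side"); crop(c,300,200,400,310,6,"g7.png")
w=cam("wrist"); crop(w,160,130,480,480,2,"w8.png")
E
```

```text
time: 15.15
tool_pos: [0.4845, -0.1955, 0.0401]
tcp_rot: [-1.571, 0.031, -0.031]
wrist_force: [0.3, -0.1, -0.4]
width: 0.349
```

View pics/w8.png

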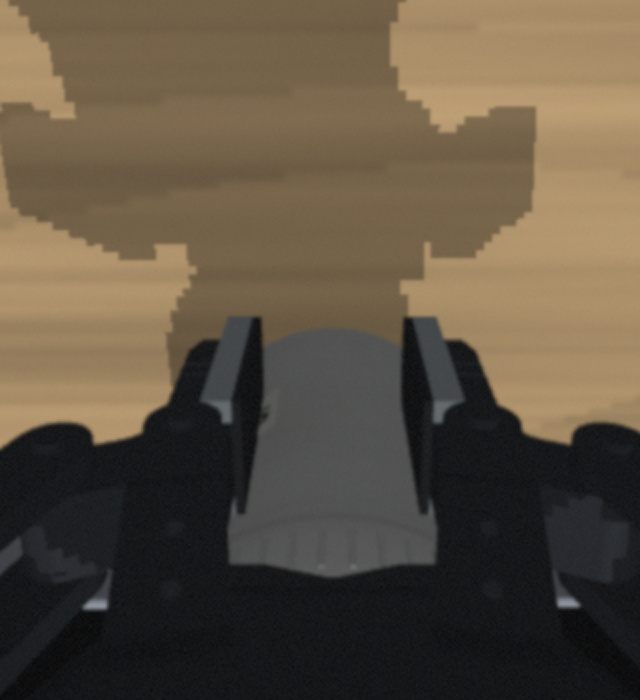

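View pics/g7.png

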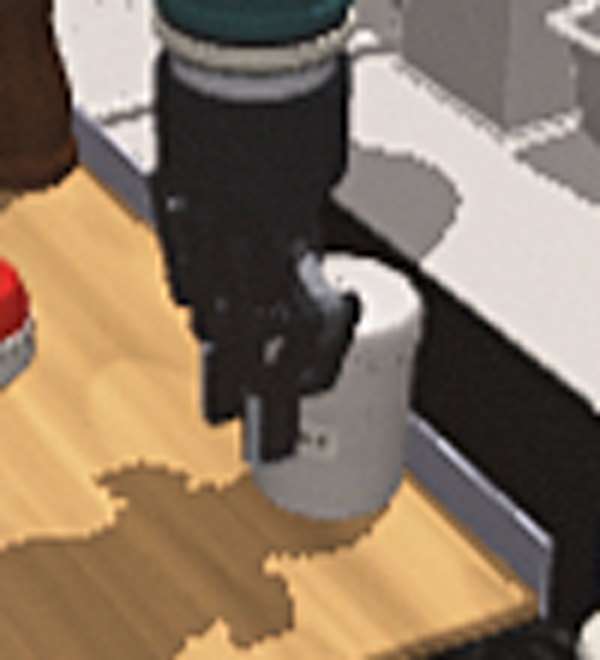

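```bash
python3 -m jog '[[0.5,0,0,0,30],[1,0,0,0,30],[1,0,0,0,30],[1,0,0,0,30],[1.5,0,0,0,30],[1.5,0,0,0,30],[1.5,0,0,0,30],[2,0,0,0,30],[2,0,0,0,30],[2,0,0,0,30]]'
python3 - <<'E'
from h import *
s=bot.read_state(); print(s["wrist_force"],s["joint_torque"].round(2))
w=cam("wrist"); g=w["pixels"].astype(int).sum(2)[285:305,326]; print(g.tolist())
E
```

```text
time: 16.5
tool_pos: [0.4865, -0.1955, 0.0401]
tcp_rot: [-1.571, 0.031, -0.031]
wrist_force: [-0.4, 0.1, -0.3]
width: 0.35
[-0.37458372  0.06135541 -0.2928178 ] [  0.22 -39.55 -30.23   0.11  -0.32  -0.  ]
[268, 263, 263, 261, 261, 256, 262, 259, 260, 249, 247, 247, 247, 248, 242, 244, 250, 249, 245, 249]
```

```bash
python3 -m jog '[[0.5,0,0,0,30],[0.5,0,0,0,30],[1,0,0,0,30],[1,0,0,0,30],[1.5,0,0,0,30],[1.5,0,0,0,30],[2,0,0,0,30],[2,0,0,0,30],[2.5,0,0,0,30],[2.5,0,0,0,30]]'
python3 - <<'E'
from h import *
c=cam("side"); crop(c,300,200,400,310,6,"g8.png")
w=cam("wrist"); crop(w,160,130,480,480,2,"w9.png")
t=cam("top"); crop(t,300,160,440,265,5,"t8.png")
E
```

```text
time: 17.8
tool_pos: [0.488, -0.1954, 0.0399]
tcp_rot: [-1.57, 0.033, -0.029]
wrist_force: [-6.6, 0.4, 4.7]
width: 0.35
```

View pics/g8.png

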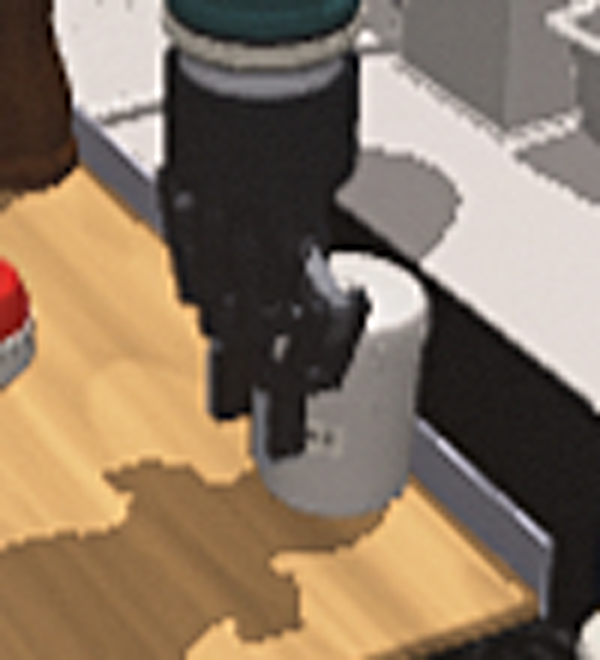

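View pics/w9.png

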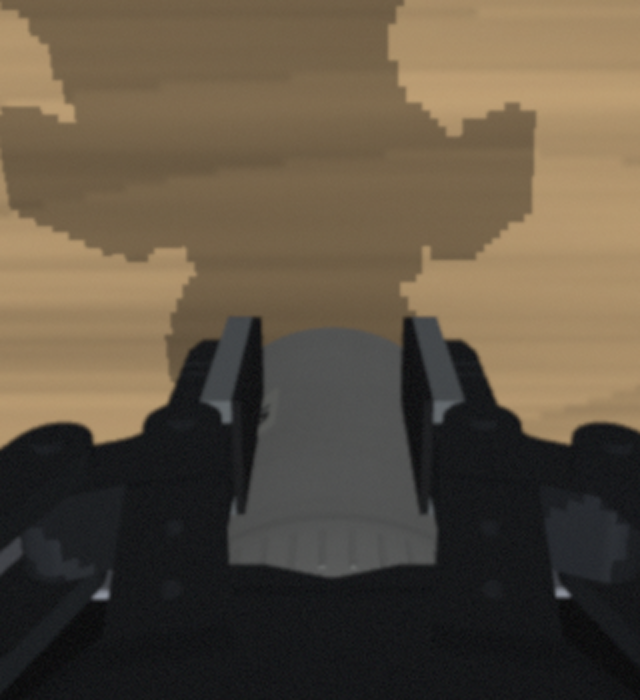

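View pics/t8.png

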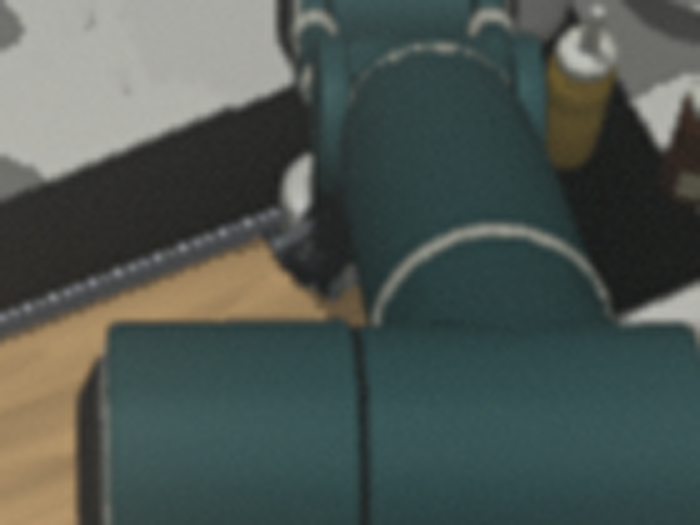

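```bash
python3 - <<'E'
from h import *
c=cam("side");
s=cv2.imread("pics/side0.png"); t=cv2.imread("pics/top0.png")
import json
K=dict(c=c,t=cam("top"))
for n,im,k in (("side",s,K["c"]),("top",t,K["t"])):
  h=cv2.cvtColor(im,cv2.COLOR_BGR2HSV); m=((h[...,0]>22)&(h[...,0]<30)&(h[...,1]>150)&(h[...,2]>60)).astype(np.uint8)
  N,L,st,ce=cv2.connectedComponentsWithStats(m)
  for i in range(1,N):
    if st[i,4]>25: print(n,st[i],ce[i].round(1),onz(k,*ce[i],.08).round(3))
print("oil tip",tri(K["c"],(230+738/4,165+378/4),K["t"],(260+480/3,160+8/3)))
print(proj(K["c"],[.54,-.36,0]))
E
```

```text
side [325 342  30  42 367] [342.4 368.5] [ 0.305 -0.498  0.08 ]
top [449 223  16  10 107] [456.4 227.6] [ 0.315 -0.421  0.08 ]
oil tip (array([ 0.53850114, -0.39331772,  0.1765275 ]), np.float64(0.004013656429018415))
[398.18723388 317.83375745]
```

```bash
python3 -m jog '[[-10,0,0,0,30],[-25,0,0,0,20],[-45,0,0,0,20],[-65,-10,0,-8,20],[-75,-25,0,-18,20],[-75,-40,0,-28,20],[-75,-55,0,-38,20],[-70,-70,0,-48,20],[-65,-80,0,-58,20],[-65,-80,0,-68,20]]'
```

```text
time: 19.3
tool_pos: [0.4242, -0.2765, 0.0404]
tcp_rot: [-1.35, 0.955, -0.958]
wrist_force: [0.2, -0.3, -0.0]
width: 0.234
```

```bash
python3 -m jog '[[15,0,0,-10,0],[35,0,0,-20,0],[55,0,0,-22,0],[75,0,0,-22,0],[90,0,0,-22,0],[102,0,0,-22,0],[102,5,0,-22,0],[102,10,0,-22,0],[102,15,0,-22,0],[102,18,0,-22,0]]'
python3 - <<'E'
from h import *
s=bot.read_state(); print(s["tool_pos"],s["q"].round(2)); R=cv2.Rodrigues(s["tcp_rot"])[0];print(np.degrees(np.arctan2(R[1,2],R[0,2])))
c=cam("side"); crop(c,290,180,420,310,5,"g9.png")
w=cam("wrist"); cv2.imwrite("pics/w10.png",w["pixels"][:,:,::-1])
E
```

```text
time: 20.55
tool_pos: [0.5255, -0.257, 0.04]
tcp_rot: [-1.191, 1.238, -1.238]
wrist_force: [0.5, 0.2, 0.1]
width: 0.002
[ 0.52552356 -0.25700557  0.04002249] [-0.5   0.28  1.96 -0.    0.9  -0.46]
-2.248858834123581
```

View pics/g9.png

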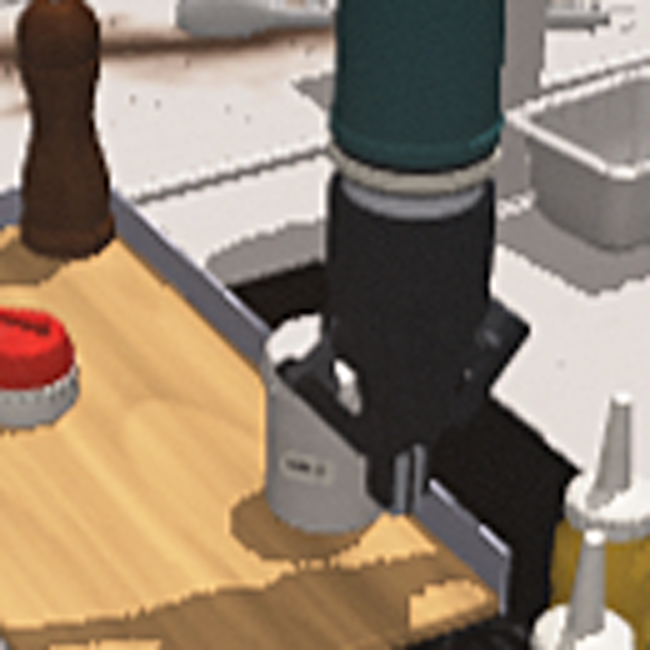

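View pics/w10.png

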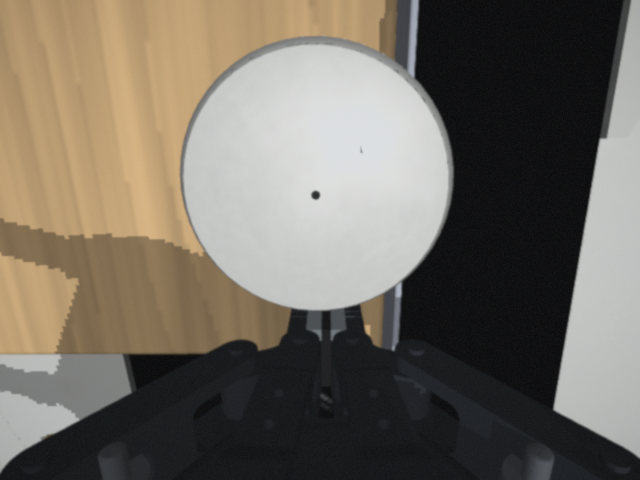

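```bash
python3 - <<'E'
from h import *
w=cam("wrist")
print("cap centre",onz(w,317,173.5,.108),"edges",onz(w,181,174,.108),onz(w,453,174,.108),onz(w,317,37,.108),onz(w,317,310,.108))
print("wall front top edge", [onz(w,u,v,.037).round(4) for u,v in ((394,345),(409,20))], "board edge",[onz(w,u,v,.012).round(4) for u,v in ((385,300),(392,20))])
E
```

```text
cap centre [ 0.52647389 -0.19293995  0.108     ] edges [ 0.49668916 -0.1919142   0.108     ] [ 0.55625396 -0.19418257  0.108     ] [ 0.52767516 -0.16623576  0.108     ] [ 0.52498444 -0.22605065  0.108     ]
wall front top edge [array([ 0.5576, -0.2831,  0.037 ]), array([ 0.5609, -0.146 ,  0.037 ])] board edge [array([ 0.5571, -0.2717,  0.012 ]), array([ 0.5589, -0.1395,  0.012 ])]
```

```bash
python3 -m jog '[[0,6,0,0,0],[0,12,0,0,0],[0,17,0,0,0],[1,22,0,0,0],[1,28,0,0,0],[1,34,0,0,0],[1,40,0,0,0],[1.5,46,0,0,0],[1.5,53,0,0,0],[2,60,0,0,0]]'
python3 - <<'E'
from h import *
s=bot.read_state(); print(s["tool_pos"])
w=cam("wrist"); cv2.imwrite("pics/w11.png",w["pixels"][:,:,::-1])
E
```

```text
time: 21.95
tool_pos: [0.5279, -0.1971, 0.04]
tcp_rot: [-1.191, 1.238, -1.238]
wrist_force: [-0.3, -1.4, 0.9]
width: 0.002
[ 0.52786137 -0.19705501  0.04002586]
```

View pics/w11.png

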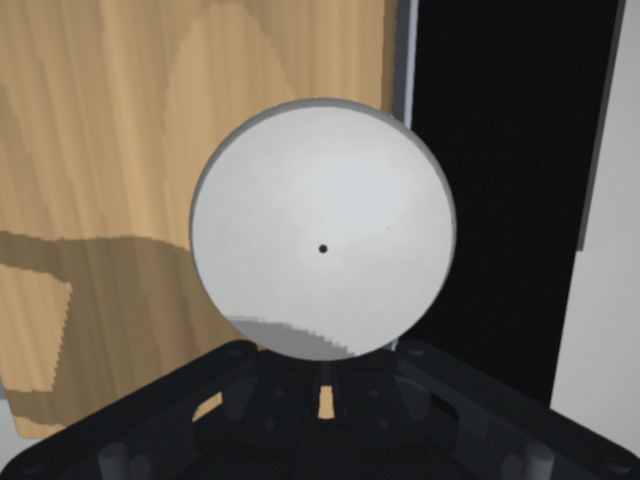

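```bash
python3 -m jog '[[0,6,0,0,0],[0,13,0,0,0],[0,20,0,0,0],[1,27,0,0,0],[1,34,0,0,0],[1,41,0,0,0],[1.5,48,0,0,0],[1.5,55,0,0,0],[2,62,0,0,0],[2,70,0,0,0]]';python3 -m jog '[[0,7,0,0,0],[0,14,0,0,0],[1,21,0,0,0],[1,28,0,0,0],[1,35,0,0,0],[1.5,42,0,0,0],[1.5,49,0,0,0],[2,56,0,0,0],[2,62,0,0,0],[2,65,0,0,0]]'
python3 - <<'E'
from h import *
s=bot.read_state(); print(s["tool_pos"])
w=cam("wrist"); cv2.imwrite("pics/w12.png",w["pixels"][:,:,::-1])
c=cam("side"); crop(c,250,140,400,290,4,"g12.png")
E
```

```text
time: 23.25
tool_pos: [0.5301, -0.1271, 0.0401]
tcp_rot: [-1.19, 1.238, -1.238]
wrist_force: [-0.4, -0.7, -0.3]
width: -0.001
time: 24.5
tool_pos: [0.532, -0.0621, 0.0401]
tcp_rot: [-1.19, 1.238, -1.238]
wrist_force: [-0.2, -2.4, -0.2]
width: 0.004
[ 0.53204494 -0.06209078  0.0400894 ]
```

View pics/w12.png

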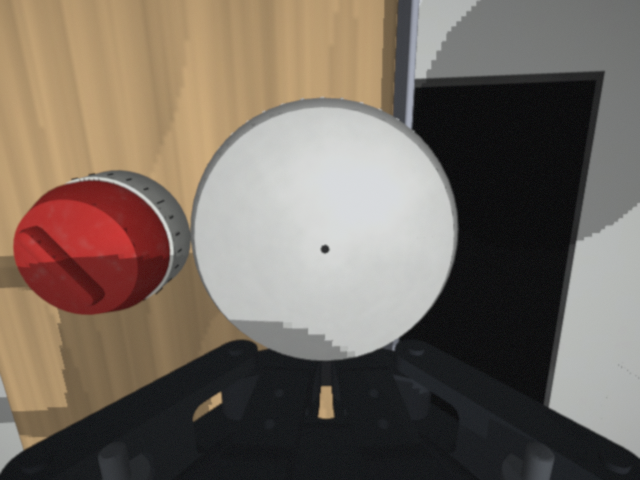

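View pics/g12.png

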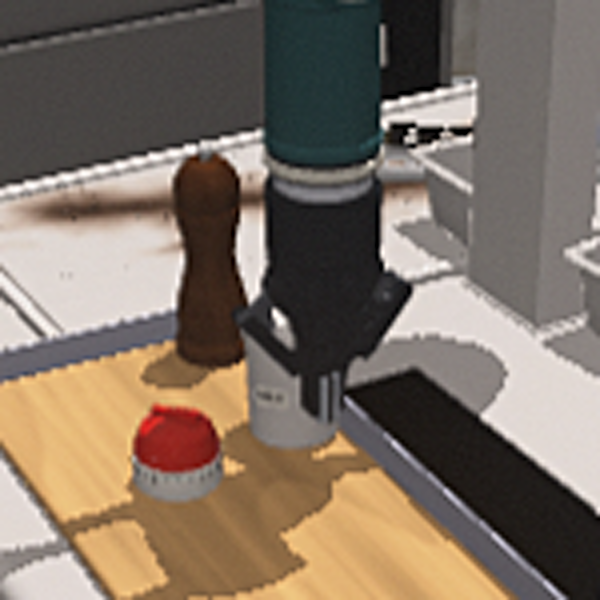

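```bash
python3 - <<'E'
from h import *
w=cam("wrist"); g=cv2.cvtColor(w["pixels"],cv2.COLOR_RGB2GRAY)
ci=cv2.HoughCircles(g,cv2.HOUGH_GRADIENT,1,200,param1=120,param2=30,minRadius=110,maxRadius=150); print(ci)
p=onz(w,325,229,.108);print(p,"bx,by",tob(p), "edges", onz(w,325,98,.1),onz(w,325,360,.108))
E
```

```text
[[[323.5 228.5 131.2]]]
[ 0.53404817 -0.01059433  0.108     ] bx,by [-0.03033184 -0.15567985] edges [0.5351436 0.018069  0.1      ] [ 0.53270642 -0.04534023  0.108     ]
```

```bash
python3 -m jog '[[0,6,0,0,0],[0,12,0,0,0],[0.5,18,0,0,0],[0.5,24,0,0,0],[1,30,0,0,0],[1,36,0,0,0],[1,40,0,0,0],[1.5,43,0,0,0],[1.5,45,0,0,0],[1.5,45,0,0,0]]'
python3 - <<'E'
from h import *
s=bot.read_state(); print(s["tool_pos"])
w=cam("wrist"); cv2.imwrite("pics/w13.png",w["pixels"][:,:,::-1])
c=cam("side"); crop(c,250,150,370,270,5,"g13.png")
E
```

```text
time: 25.9
tool_pos: [0.5335, -0.0173, 0.04]
tcp_rot: [-1.19, 1.238, -1.238]
wrist_force: [0.3, -0.8, -0.5]
width: 0.003
[ 0.53351054 -0.01734229  0.04003617]
```

View pics/w13.png

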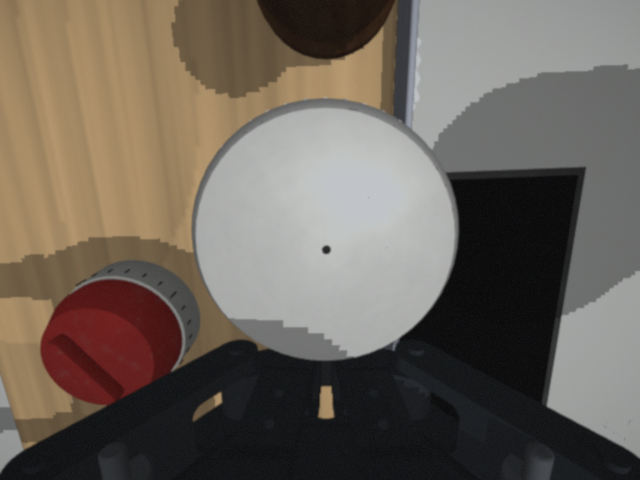

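View pics/g13.png

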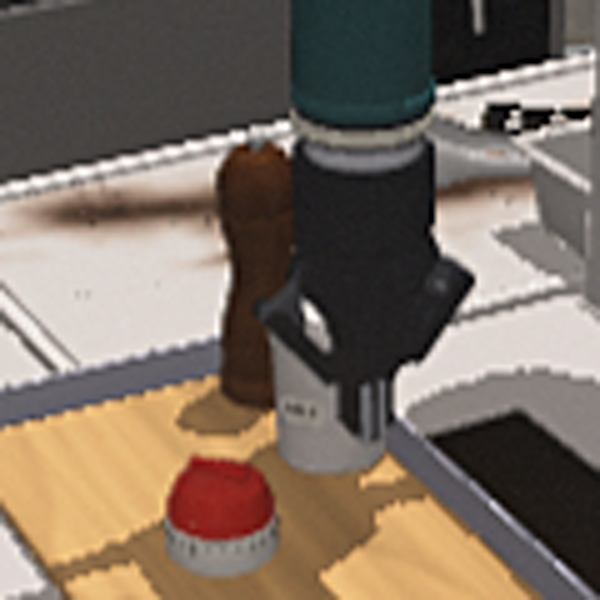

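```bash
python3 - <<'E'
from h import *
w=cam("wrist")
for z in (.012,.02,.03): print(z,"mill near edge",onz(w,327,57,z))
m=cv2.cvtColor(w["pixels"],cv2.COLOR_RGB2GRAY)
# hole of shaker top
print("hole",onz(w,326,249.5,.108),"far top",onz(w,326,107,.108),"near",onz(w,326,360,.108))
E
```

```text
0.012 mill near edge [0.53841118 0.08683059 0.012     ]
0.02 mill near edge [0.53832625 0.08540615 0.02      ]
0.03 mill near edge [0.53822008 0.08362559 0.03      ]
hole [0.53563519 0.0291318  0.108     ] far top [0.53683022 0.06031659 0.108     ] near [ 0.53449313 -0.0006705   0.108     ]
```

```bash
python3 -m jog '[[0,4,0,0,0],[0,8,0,0,0],[0.5,11,0,0,0],[0.5,14,0,0,0],[0.5,16,0,0,0],[0.5,18,0,0,0],[0.5,19,0,0,0],[0.5,20,0,0,0],[0.5,21,0,0,0],[0.5,21,0,0,0]]'
python3 - <<'E'
from h import *
s=bot.read_state(); print(s["tool_pos"])
w=cam("wrist"); cv2.imwrite("pics/w14.png",w["pixels"][:,:,::-1])
E
```

```text
time: 27.3
tool_pos: [0.534, 0.0036, 0.04]
tcp_rot: [-1.19, 1.238, -1.238]
wrist_force: [-0.4, -1.1, 0.0]
width: -0.002
[0.53398189 0.00356431 0.04004961]
```

View pics/w14.png

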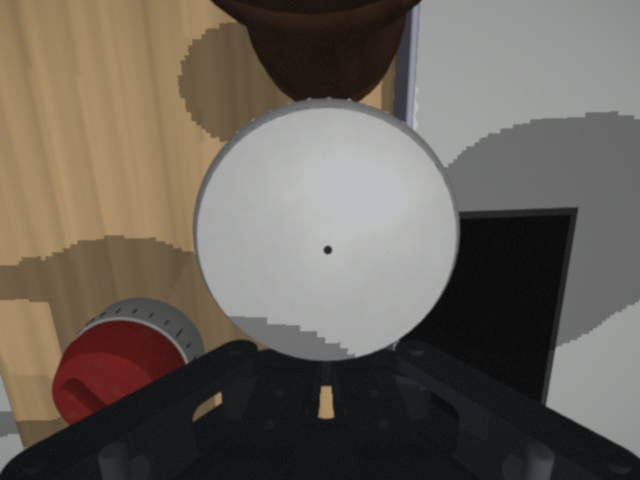

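```bash
python3 -m jog '[[0,0.5,0,0,0],[0,1,0,0,0],[0,1.5,0,0,0],[0,1.5,0,0,0],[0,-10,0,0,0],[0,-30,0,0,0],[0,-60,10,0,0],[-20,-90,60,8,0],[-60,-110,110,18,0],[-90,-110,110,28,0]]'; python3 -m jog '[[-30,10,0,10,0],[-52,40,0,20,0],[-52,70,0,30,0],[-52,70,0,40,0],[-52,70,0,50,0],[-52,70,0,60,0],[-52,70,0,62,0],[-52,70,0,62,0],[-52,70,0,62,0],[-52,70,0,62,0]]'
python3 - <<'E'
from h import *
s=bot.read_state(); print(s["tool_pos"],s["q"].round(2)); R=cv2.Rodrigues(s["tcp_rot"])[0];print(np.degrees(np.arctan2(R[1,2],R[0,2])))
w=cam("wrist"); cv2.imwrite("pics/w15.png",w["pixels"][:,:,::-1])
c=cam("side"); crop(c,230,130,390,290,4,"g15.png")
E
```

```text
time: 28.6
tool_pos: [0.4462, -0.1097, 0.1547]
tcp_rot: [-1.388, 0.862, -0.877]
wrist_force: [1.1, -0.7, -0.1]
width: 0.003
time: 29.85
tool_pos: [0.392, -0.0366, 0.1501]
tcp_rot: [-1.571, 0.032, -0.032]
wrist_force: [-0.1, -1.0, 0.6]
width: 0.002
[ 0.39196931 -0.03661301  0.15006157] [-0.16 -0.23  2.25 -0.    1.12 -1.69]
87.68709489491633
```

View pics/w15.png

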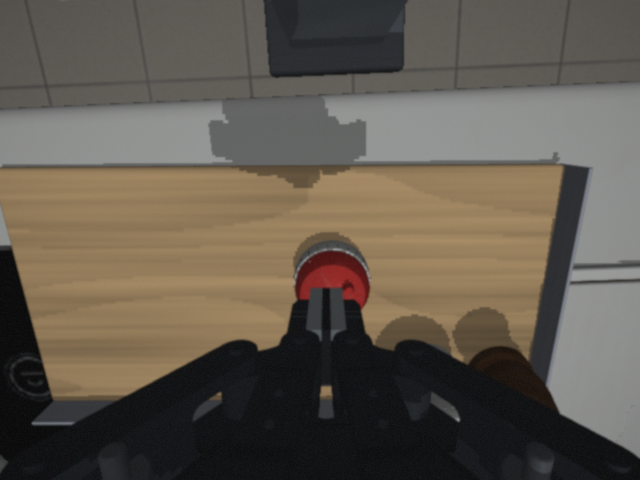

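View pics/g15.png

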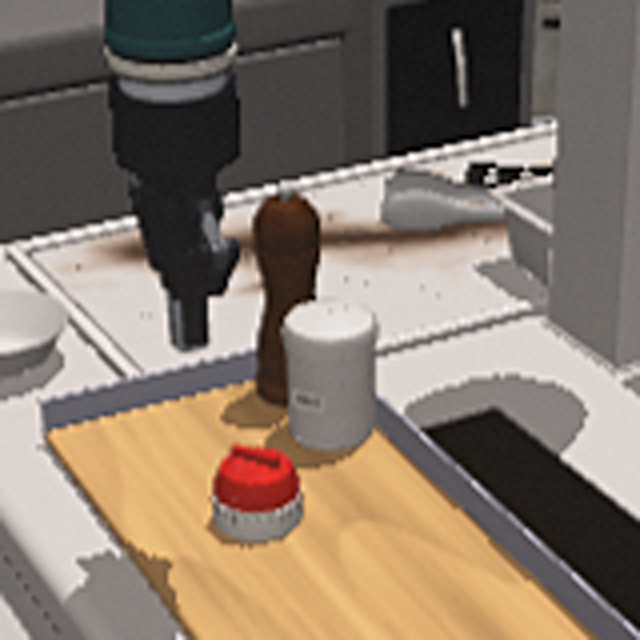

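```bash
python3 - <<'E'
from h import *
w=cam("wrist"); crop(w,260,210,410,330,5,"w15c.png")
for v in (238,241,244): print(onz(w,332,v,.012).round(4),onz(w,332,v,.034).round(4))
print(onz(w,294,275,.034),onz(w,370,275,.034))
c=cam("side")
print("side foot",[onz(c,230+x/4,130+y/4,.034).round(4) for x,y in ((213,505),(302,505))])
E
```

```text
[ 0.4036 -0.0318  0.012 ] [ 0.3971 -0.0319  0.034 ]
[ 0.4062 -0.0319  0.012 ] [ 0.3995 -0.032   0.034 ]
[ 0.4088 -0.032   0.012 ] [ 0.4019 -0.0321  0.034 ]
[ 0.42620225 -0.06276721  0.034     ] [ 0.42853263 -0.00316044  0.034     ]
side foot [array([ 0.403 , -0.0371,  0.034 ]), array([ 0.4542, -0.0668,  0.034 ])]
```

View pics/w15c.png

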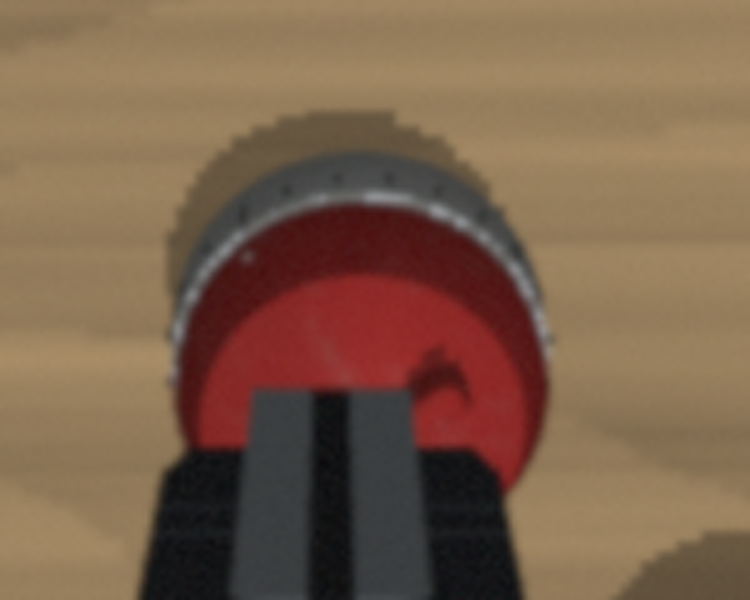

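```bash
python3 -m jog '[[-6,2,0,0,24],[-9,3,-10,0,24],[-10,3,-30,0,24],[-10,3,-50,0,24],[-10,3,-70,0,24],[-10,3,-90,0,24],[-10,3,-105,0,24],[-10,3,-112,0,24],[-10,3,-116,0,24],[-10,3,-118,0,24]]'
python3 - <<'E'
from h import *
s=bot.read_state(); print(s["tool_pos"],s["wrist_force"],s["q"].round(2))
w=cam("wrist"); crop(w,160,180,480,480,2,"w16.png")
c=cam("side"); crop(c,230,170,350,290,5,"g16.png")
T=s["tool_pos"]
for z in (.012,.02,.03,.04): print(z,proj(c,[T[0],T[1]-.02,z]),"crop",(proj(c,[T[0],T[1]-.02,z])-[230,170])*5)
E
```

```text
time: 31.3
tool_pos: [0.3824, -0.0336, 0.0323]
tcp_rot: [-1.571, 0.03, -0.031]
wrist_force: [-0.1, -0.1, -0.4]
width: 0.28
[ 0.38239347 -0.03359877  0.03227117] [-0.07647615 -0.13674424 -0.41602146] [-0.15 -0.08  2.37 -0.    0.84 -1.68]
0.012 [279.25979562 268.29639496] crop [246.29897812 491.48197479]
0.02 [279.09136451 265.76006263] crop [245.45682257 478.80031316]
0.03 [278.87928525 262.5664513 ] crop [244.39642623 462.8322565 ]
0.04 [278.66547489 259.3467722 ] crop [243.32737444 446.73386098]
```

View pics/w16.png

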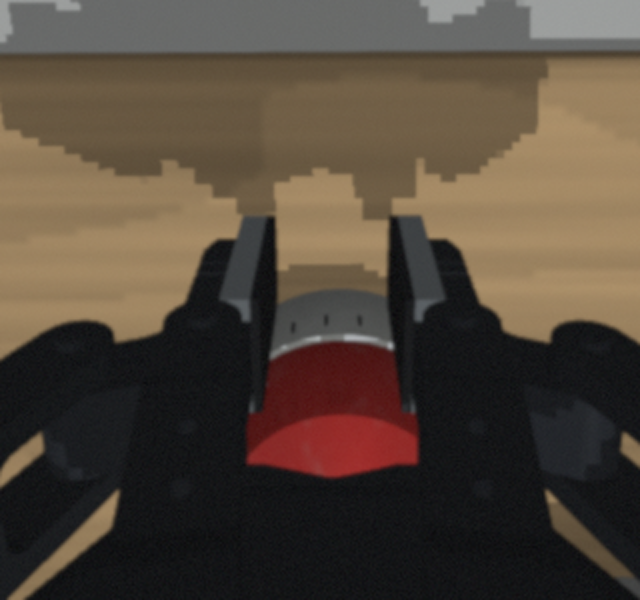

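View pics/g16.png

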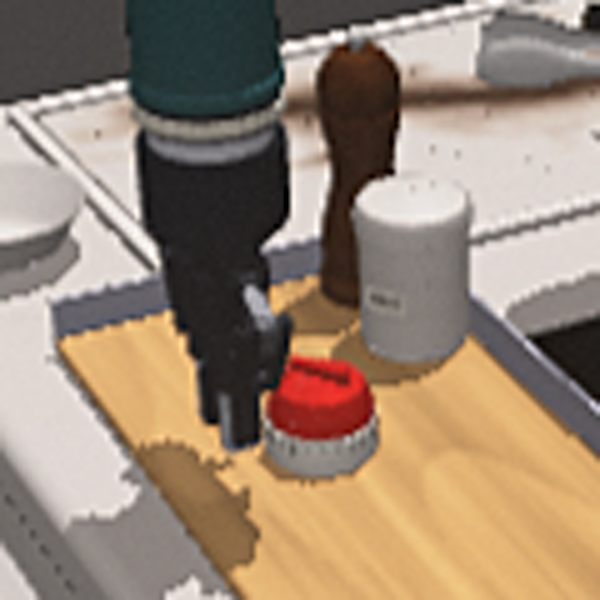

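```bash
python3 -m jog '[[0,0,-4,0,24],[0,0,-8,0,24],[0,0,-11,0,24],[0,0,-14,0,24],[4,0,-14,0,24],[8,0,-14,0,24],[12,0,-14,0,24],[16,0,-14,0,24],[20,-0.5,-14,0,24],[24,-0.5,-14,0,24]]'
python3 - <<'E'
from h import *
s=bot.read_state(); print(s["tool_pos"],s["wrist_force"],s["q"].round(2))
w=cam("wrist"); crop(w,160,180,480,480,2,"w17.png")
c=cam("side"); crop(c,230,170,350,290,5,"g17.png")
E
```

```text
time: 32.65
tool_pos: [0.4061, -0.0341, 0.018]
tcp_rot: [-1.571, 0.031, -0.031]
wrist_force: [-0.4, -0.0, -0.1]
width: 0.277
[ 0.40612065 -0.03405055  0.01801949] [-0.42267083 -0.02273098 -0.11596495] [-0.14 -0.    2.34 -0.    0.81 -1.68]
```

View pics/w17.png

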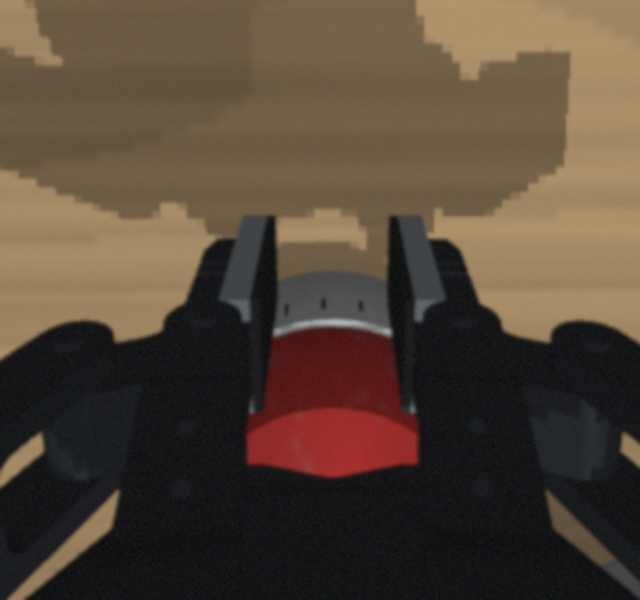

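View pics/g17.png

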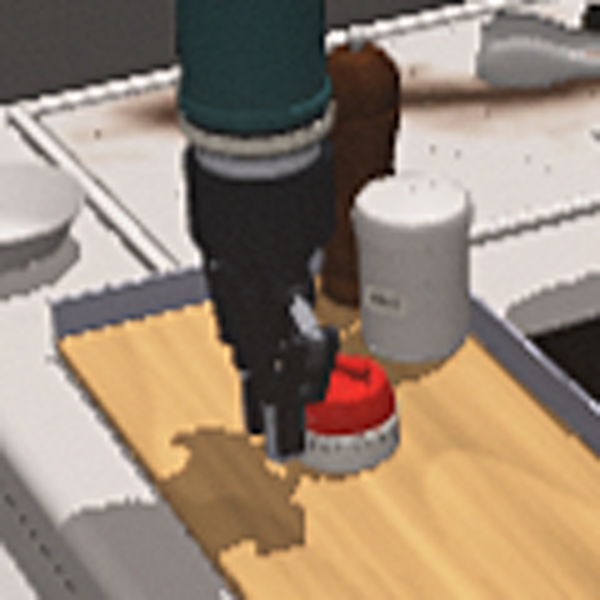

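```bash
python3 - <<'E'
from h import *
w=cam("wrist"); p=onz(w,326,180+271/2,.012); s=bot.read_state(); print(p, "centre",p[0]+.031, "off",p[0]+.031-s["tool_pos"][0])
# knuckle outer extents: right knuckle px (160+615/2,180+330/2)=(467,345)
for z in (.07,.1): print("knuckle",onz(w,467,350,z)-s["tool_pos"])
E
```

```text
[ 0.41750798 -0.03447373  0.012     ] centre 0.4485079753654828 off 0.042036891104481056
knuckle [-0.00717536  0.04334129  0.05184024]
knuckle [-0.02772035  0.03062661  0.08184024]
```

```bash
python3 -m jog '[[6,0,0,0,24],[12,-0.5,0,0,24],[18,-0.5,0,0,24],[24,-1,0,0,24],[30,-1,0,0,24],[36,-1,0,0,24],[42,-1.5,0,0,24],[48,-1.5,0,0,24],[54,-2,0,0,24],[58,-2,0,0,24]]'
python3 - <<'E'
from h import *
s=bot.read_state(); print(s["tool_pos"],s["wrist_force"])
w=cam("wrist"); crop(w,160,180,480,480,2,"w18.png")
c=cam("side"); crop(c,240,170,360,290,5,"g18.png")
E
```

```text
time: 34.05
tool_pos: [0.4645, -0.0361, 0.0181]
tcp_rot: [-1.571, 0.031, -0.031]
wrist_force: [0.1, 0.1, -0.9]
width: 0.279
[ 0.46446499 -0.03608203  0.0181037 ] [ 0.06581677  0.06965269 -0.88259382]
```

View pics/w18.png

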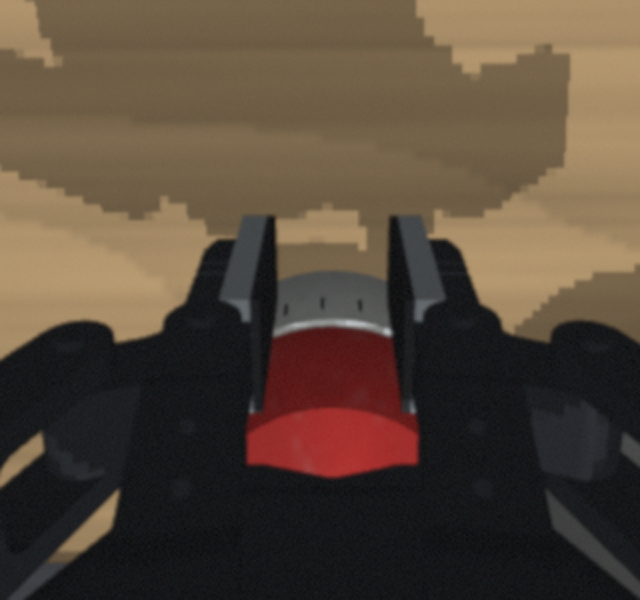

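View pics/g18.png

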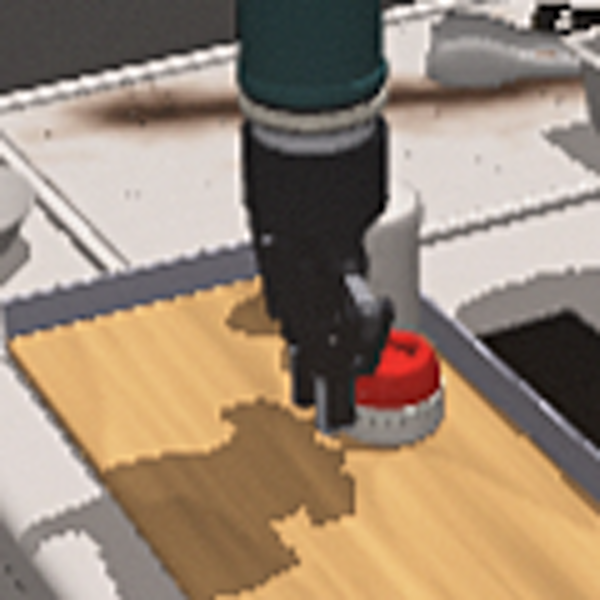

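```bash
python3 -m jog '[[4,0,0,0,24],[8,0,0,0,24],[12,-0.5,0,0,24],[15,-0.5,0,0,24],[18,-0.5,0,0,24],[20,-0.5,0,0,24],[22,-0.5,0,0,24],[23,-0.5,0,0,24],[24,-1,0,0,24],[25,-1,0,0,24]]'; python3 -m jog '[[0.5,0,0,0,24],[0.5,0,0,0,24],[1,0,0,0,24],[1,0,0,0,24],[1.5,0,0,0,24],[1.5,0,0,0,24],[2,0,0,0,24],[2,0,0,0,24],[2,0,0,0,24],[2,0,0,0,24]]'
python3 - <<'E'
from h import *
w=cam("wrist"); crop(w,160,180,480,480,2,"w19.png")
c=cam("side"); crop(c,240,170,360,290,5,"g19.png")
E
```

```text
time: 35.4
tool_pos: [0.489, -0.0371, 0.0181]
tcp_rot: [-1.571, 0.031, -0.031]
wrist_force: [-1.1, -0.5, -0.3]
width: 0.284
time: 36.65
tool_pos: [0.4911, -0.037, 0.0181]
tcp_rot: [-1.571, 0.031, -0.031]
wrist_force: [0.1, 0.8, -0.6]
width: 0.279
```

View pics/w19.png

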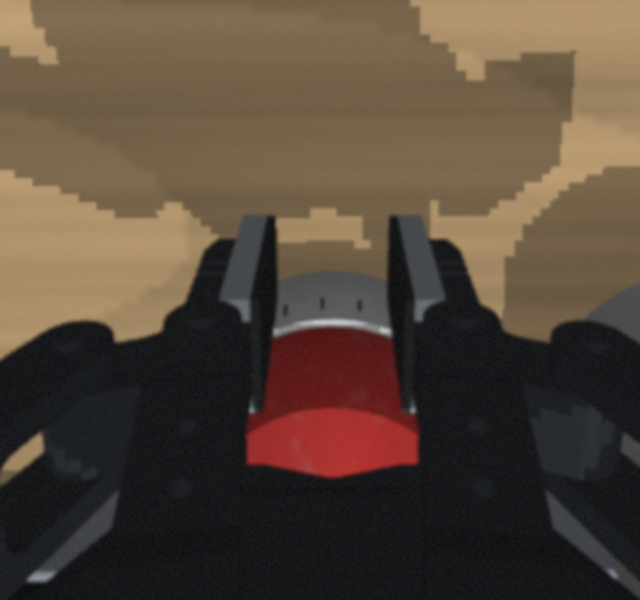

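View pics/g19.png

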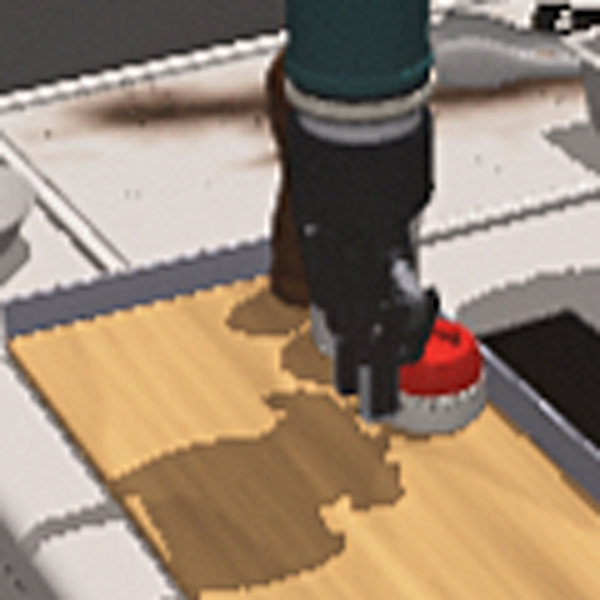

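```bash
python3 -m jog '[[0.5,0,0,0,24],[0.5,0,0,0,24],[1,0,0,0,24],[1,0,0,0,24],[1.5,0,0,0,24],[1.5,0,0,0,24],[2,0,0,0,24],[2,0,0,0,24],[2,0,0,0,24],[2,0,0,0,24]]'
```

```text
time: 38.0
tool_pos: [0.4931, -0.037, 0.0181]
tcp_rot: [-1.571, 0.031, -0.031]
wrist_force: [-0.4, -0.2, -0.1]
width: 0.284
```

```bash
python3 -m jog '[[0.5,0,0,0,24],[0.5,0,0,0,24],[1,0,0,0,24],[1,0,0,0,24],[1,0,0,0,24],[1.5,0,0,0,24],[1.5,0,0,0,24],[2,0,0,0,24],[2,0,0,0,24],[2,0,0,0,24]]'
```

```text
time: 39.25
tool_pos: [0.4943, -0.037, 0.0179]
tcp_rot: [-1.571, 0.032, -0.03]
wrist_force: [-3.9, -0.1, 2.4]
width: 0.28
```

```bash
python3 -m jog '[[-8,0,0,0,24],[-25,0,0,0,24],[-50,0,0,-5,10],[-65,-15,0,-15,0],[-68,-35,0,-25,0],[-68,-55,0,-35,0],[-68,-75,0,-45,0],[-68,-80,0,-55,0],[-66,-80,0,-65,0],[-62,-80,0,-75,0]]'; python3 -m jog '[[5,0,0,-10,0],[20,0,0,-15,0],[40,0,0,-15,0],[60,0,0,-15,0],[80,0,0,-15,0],[92,0,0,-15,0],[99,0,0,-15,0],[99,4,0,-15,0],[99,8,0,-15,0],[99,12,0,-15,0]]'
python3 - <<'E'
from h import *
s=bot.read_state(); print(s["tool_pos"],s["wrist_force"]);R=cv2.Rodrigues(s["tcp_rot"])[0];print(np.degrees(np.arctan2(R[1,2],R[0,2])))
w=cam("wrist"); cv2.imwrite("pics/w20.png",w["pixels"][:,:,::-1])
c=cam("side"); crop(c,240,170,360,290,5,"g20.png")
E
```

```text
time: 40.5
tool_pos: [0.4322, -0.117, 0.0181]
tcp_rot: [-1.303, 1.048, -1.049]
wrist_force: [-0.3, 0.2, 0.1]
width: 0.001
time: 41.75
tool_pos: [0.5313, -0.1046, 0.0179]
tcp_rot: [-1.191, 1.239, -1.238]
wrist_force: [-0.4, -0.1, -0.8]
width: -0.001
[ 0.53127734 -0.10460281  0.01791364] [-0.4412899  -0.13896867 -0.81673498]
-2.257254243304029
```

View pics/w20.png

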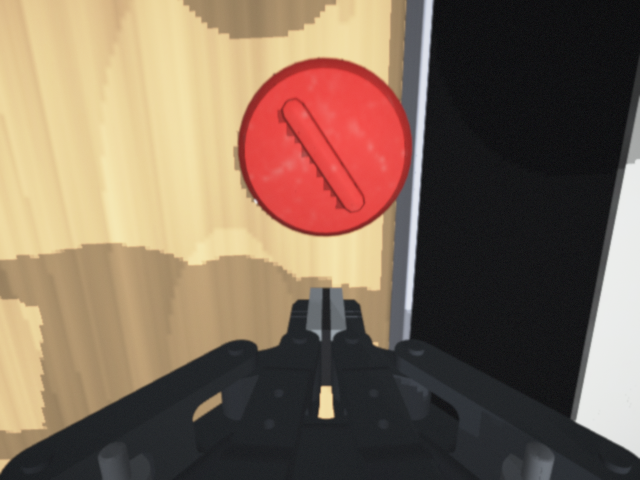

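View pics/g20.png

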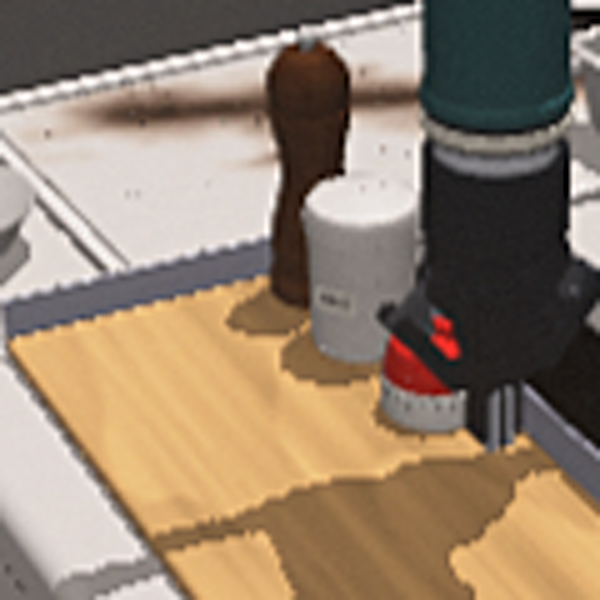

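```bash
python3 - <<'E'
from h import *
w=cam("wrist")
for z in (.05,.06): print(z,onz(w,325,58,z).round(4),onz(w,325,236,z).round(4),onz(w,239,147,z).round(4),onz(w,412,147,z).round(4))
print("wall top",onz(w,412,147,.037),onz(w,402,147,.012))
E
```

```text
0.05 [ 0.5351 -0.0111  0.05  ] [ 0.533 -0.065  0.05 ] [ 0.5074 -0.0352  0.05  ] [ 0.5611 -0.0372  0.05  ]
0.06 [ 0.535  -0.0129  0.06  ] [ 0.5331 -0.0621  0.06  ] [ 0.5098 -0.0349  0.06  ] [ 0.5588 -0.0367  0.06  ]
wall top [ 0.56411977 -0.03787421  0.037     ] [ 0.56573142 -0.03894417  0.012     ]
```

```bash
python3 -m jog '[[0,5,0,0,0],[0,10,0,0,0],[0.5,15,0,0,0],[0.5,20,0,0,0],[1,25,0,0,0],[1,30,0,0,0],[1,34,0,0,0],[1.5,38,0,0,0],[1.5,41,0,0,0],[1.5,43,0,0,0]]'
python3 - <<'E'
from h import *
s=bot.read_state(); print(s["tool_pos"],s["wrist_force"])
w=cam("wrist"); cv2.imwrite("pics/w21.png",w["pixels"][:,:,::-1])
c=cam("side"); crop(c,250,180,350,280,6,"g21.png")
E
```

```text
time: 43.15
tool_pos: [0.5335, -0.0619, 0.0181]
tcp_rot: [-1.19, 1.238, -1.238]
wrist_force: [-0.1, -0.5, -0.7]
width: -0.001
[ 0.53349141 -0.06187064  0.01807656] [-0.11732164 -0.52979006 -0.66903697]
```

View pics/w21.png

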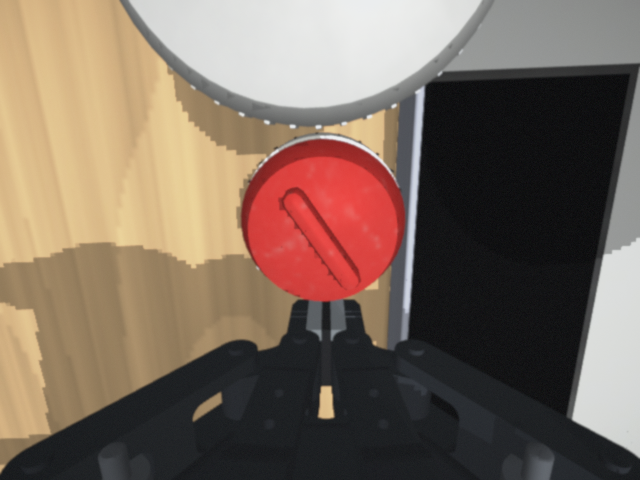

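View pics/g21.png

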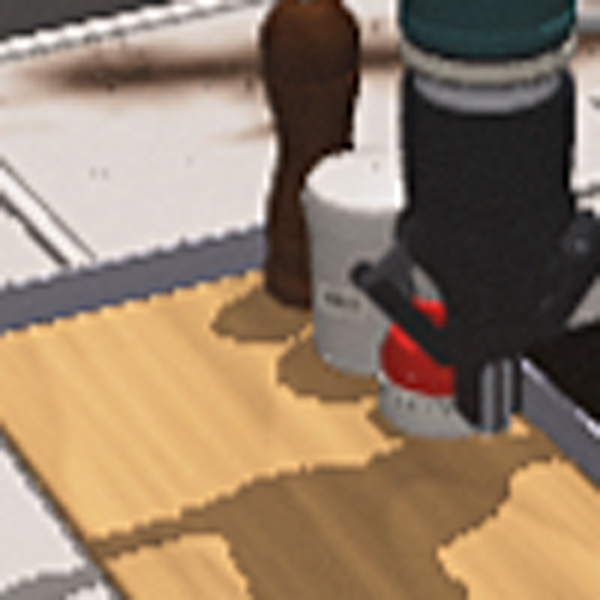

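```bash
python3 - <<'E'
from h import *
w=cam("wrist")
a=onz(w,325,133,.034); b=onz(w,312,126,.086); b2=onz(w,312,108,.108)
print("timer far foot",a,"-> centre",a[1]-.031,"| shaker near cap",b,b2,"-> centre",b[1]+.034,b2[1]+.034)
print("timer dome",onz(w,325,302,.05)[1],onz(w,325,140,.05)[1])
E
```

```text
timer far foot [0.53623535 0.01058825 0.034     ] -> centre -0.020411753891488214 | shaker near cap [0.53363759 0.01233256 0.086     ] [0.53454123 0.01460077 0.108     ] -> centre 0.04633256334485763 0.048600765600075105
timer dome -0.04652489924970775 0.008581608500574836
```

```bash
python3 -m jog '[[0,1,0,0,0],[0,1.5,0,0,0],[0,2,0,0,0],[0,2.5,0,0,0],[0,3,0,0,0],[0,3.5,0,0,0],[0,4,0,0,0],[0,4,0,0,0],[0,4,0,0,0],[0,4,0,0,0]]'
python3 - <<'E'
from h import *
w=cam("wrist"); cv2.imwrite("pics/w22.png",w["pixels"][:,:,::-1])
E
```

```text
time: 44.55
tool_pos: [0.5335, -0.0581, 0.0181]
tcp_rot: [-1.19, 1.238, -1.238]
wrist_force: [-0.4, -2.1, -0.1]
width: 0.001
```

View pics/w22.png

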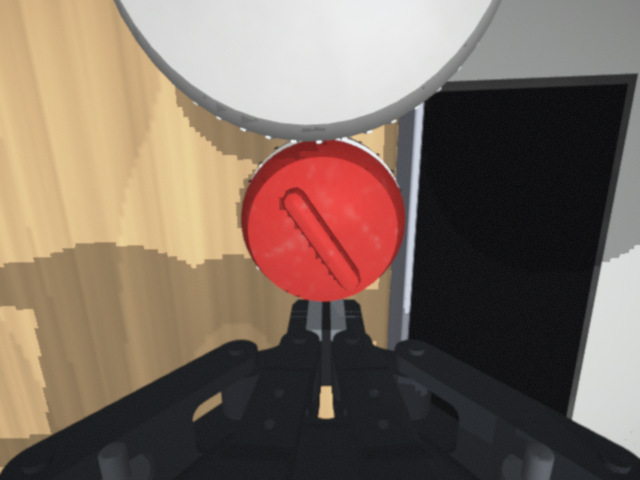

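```bash
python3 -m jog '[[0,0.5,0,0,0],[0,0.5,0,0,0],[0,1,0,0,0],[0,1,0,0,0],[0,1.5,0,0,0],[0,1.5,0,0,0],[0,1.5,0,0,0],[0,1.5,0,0,0],[0,1.5,0,0,0],[0,1.5,0,0,0]]'; python3 -m jog '[[0,-2,0,0,0],[0,-12,0,0,0],[0,-30,0,0,0],[-5,-50,0,0,0],[-15,-65,20,0,0],[-30,-75,60,0,0],[-50,-80,100,0,0],[-80,-80,140,0,0],[-110,-80,160,0,0],[-130,-80,180,0,0]]'
python3 - <<'E'
from h import *
print(bot.read_state()["tool_pos"])
w=cam("wrist"); cv2.imwrite("pics/w23.png",w["pixels"][:,:,::-1])
c=cam("side"); crop(c,240,150,380,290,5,"g23.png")
t=cam("top"); crop(t,250,170,400,290,5,"t23.png")
E
```

```text
time: 45.85
tool_pos: [0.5335, -0.0565, 0.0181]
tcp_rot: [-1.19, 1.238, -1.238]
wrist_force: [0.4, -0.9, 1.1]
width: 0.003
time: 47.1
tool_pos: [0.4022, -0.1375, 0.1991]
tcp_rot: [-1.19, 1.238, -1.24]
wrist_force: [-0.4, 0.2, 0.1]
width: -0.0
[ 0.40219312 -0.13746739  0.19910536]
```

View pics/w23.png

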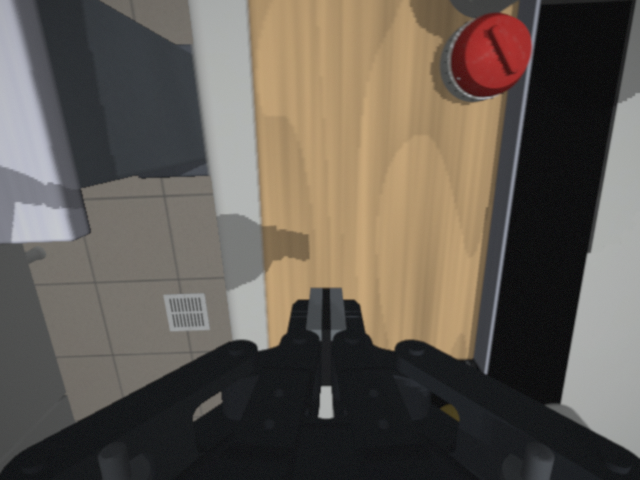

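View pics/g23.png

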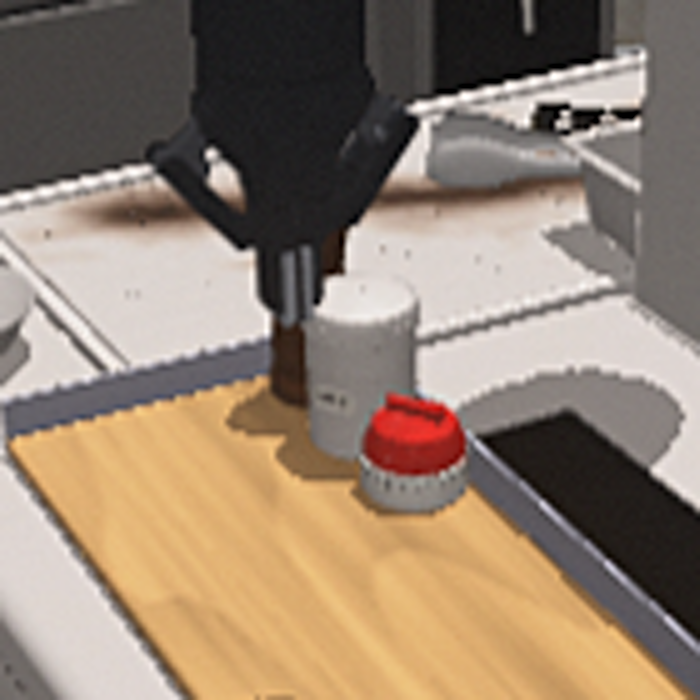

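View pics/t23.png

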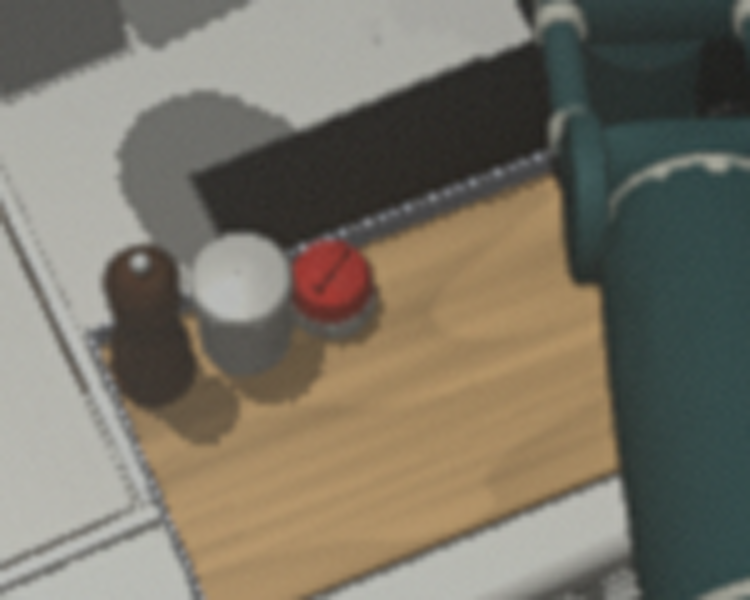

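```bash
python3 -m jog '[[0,20,10,0,0],[0,45,20,0,0],[5,70,30,0,0],[10,95,40,0,0],[15,115,40,0,0],[20,125,40,0,0],[20,130,40,0,0],[20,130,40,0,0],[20,130,40,0,0],[20,130,40,0,0]]'
python3 - <<'E'
from h import *
w=cam("wrist"); cv2.imwrite("pics/w24.png",w["pixels"][:,:,::-1])
print((-np.array(w["R"]).T@w["t"]).round(3))
E
```

```text
time: 48.5
tool_pos: [0.4234, -0.007, 0.2381]
tcp_rot: [-1.19, 1.239, -1.239]
wrist_force: [-0.2, -0.2, -0.6]
width: 0.0
[0.426 0.066 0.386]
```

View pics/w24.png

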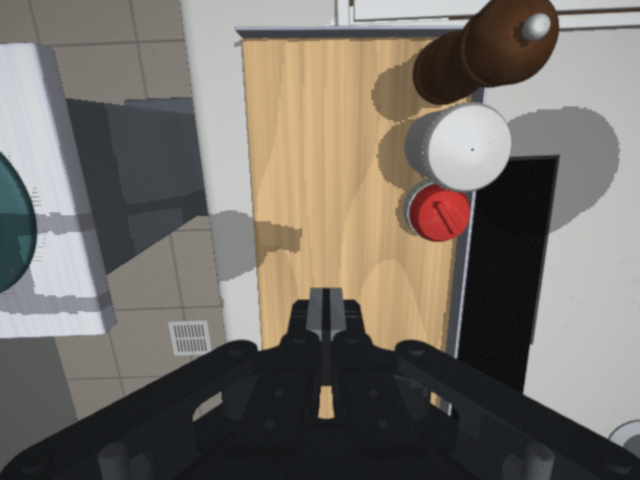

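```bash
python3 - <<'E'
from h import *
w=cam("wrist"); crop(w,370,0,570,260,3,"x.png")
crop(w,390,60,510,260,4,"w25.png")
E
python3 - <<'E'
import cv2
im=cv2.imread("pics/w24.png")[70:220,390:490]
cv2.imwrite("pics/w26.png",cv2.resize(im,None,fx=4,fy=4,interpolation=cv2.INTER_CUBIC))
E
```

```text
(no output)
```

View pics/w26.png

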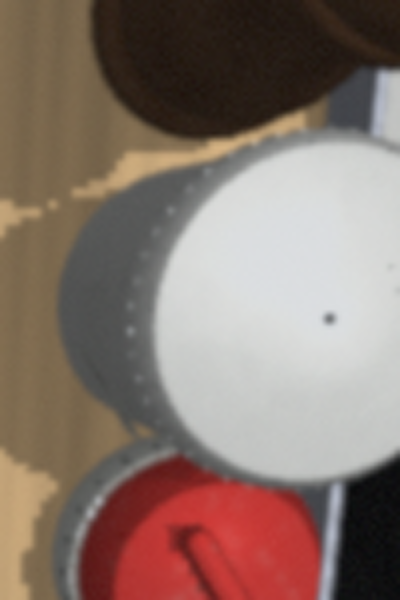

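```bash
python3 - <<'E'
from h import *
w=cam("wrist")
sh=onz(w,404.5,147.5,.012); print("shaker foot front",sh,"-> x",sh[0]+.0325)
for z in (.012,.016,.02): print("mill -y edge",z,onz(w,440,104.2,z).round(4),"mill -x edge",onz(w,413.7,81,z).round(4))
print("shaker hole centre",onz(w,472.5,149.7,.108))
print("timer foot front",[onz(w,403.2,206,z).round(4) for z in (.012,.034)])
s=cam("side");t=cam("top")
print("tri hole",tri(w,(472.5,149.7),t,(250+238/5,170+271/5)))
# mill top tip in wrist/top
print("mill tip",tri(w,(537,27),t,(250+140/5,170+262/5)))
E
```

```text
shaker foot front [0.50498961 0.04738259 0.012     ] -> x 0.5374896093351027
mill -y edge 0.012 [0.5385 0.0869 0.012 ] mill -x edge [0.5123 0.1087 0.012 ]
mill -y edge 0.016 [0.5373 0.0866 0.016 ] mill -x edge [0.5114 0.1082 0.016 ]
mill -y edge 0.02 [0.5361 0.0864 0.02  ] mill -x edge [0.5105 0.1078 0.02  ]
shaker hole centre [0.5356216  0.04861471 0.108     ]
timer foot front [array([ 0.505 , -0.0122,  0.012 ]), array([ 0.5004, -0.0076,  0.034 ])]
tri hole (array([0.53672059, 0.04827442, 0.10463585]), np.float64(0.0004906446060072498))
mill tip (array([0.53425077, 0.11233568, 0.18031336]), np.float64(0.0015658253764005115))
```

```bash
python3 -m jog '[[0,-30,0,0,0],[20,-60,0,0,0],[50,-90,-20,0,0],[80,-105,-60,0,0],[105,-105,-100,0,0],[110,-105,-140,0,0],[110,-103,-170,0,0],[110,-100,-195,0,0],[110,-100,-210,0,0],[110,-98,-220,0,0]]'; python3 -m jog '[[0,6,0,0,0],[0,14,0,0,0],[0,22,0,0,0],[0,30,0,0,0],[0,36,0,0,0],[0,40,0,0,0],[0,43,0,0,0],[0,45,0,0,0],[0,46,0,0,0],[0,46,0,0,0]]'
```

```text
time: 50.0
tool_pos: [0.5336, -0.1046, 0.0176]
tcp_rot: [-1.19, 1.238, -1.238]
wrist_force: [0.4, 0.6, -0.5]
width: 0.0
time: 51.25
tool_pos: [0.5335, -0.0586, 0.018]
tcp_rot: [-1.19, 1.238, -1.238]
wrist_force: [-0.1, 0.2, -0.3]
width: 0.0
```

```bash
python3 -m jog '[[0,1,0,0,0],[0,2,0,0,0],[0,3,0,0,0],[0,3.5,0,0,0],[0,4,0,0,0],[0,4.5,0,0,0],[0,5,0,0,0],[0,5,0,0,0],[0,5,0,0,0],[0,5,0,0,0]]'
python3 - <<'E'
from h import *
w=cam("wrist"); cv2.imwrite("pics/w27.png",w["pixels"][:,:,::-1])
E
```

```text
time: 52.5
tool_pos: [0.5335, -0.0535, 0.0181]
tcp_rot: [-1.19, 1.238, -1.238]
wrist_force: [0.6, -2.0, -0.1]
width: 0.001
```

View pics/w27.png

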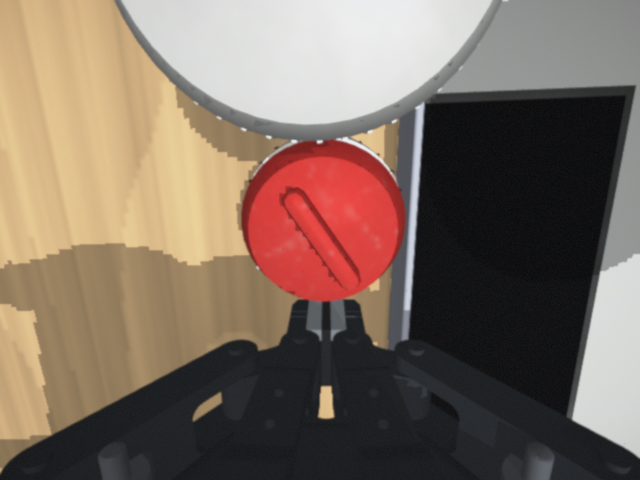

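```bash
python3 -m jog '[[0,-2,0,0,0],[0,-12,0,0,0],[0,-30,0,0,0],[-5,-50,0,0,0],[-15,-60,30,0,0],[-30,-60,80,0,0],[-50,-50,130,0,0],[-80,-20,180,0,0],[-105,20,220,0,0],[-110,46,220,0,0]]'; python3 -m jog '[[0,0,0,0,0],[0,0,0,0,0],[0,0,0,0,0],[0,0,0,0,0],[0,0,0,0,0],[0,0,0,0,0],[0,0,0,0,0],[0,0,0,0,0],[0,0,0,0,0],[0,0,0,0,0]]'
python3 - <<'E'
from h import *
w=cam("wrist"); cv2.imwrite("pics/w28.png",w["pixels"][:,:,::-1])
im=w["pixels"][40:230,390:540,::-1]; cv2.imwrite("pics/w29.png",cv2.resize(im,None,fx=3,fy=3,interpolation=cv2.INTER_CUBIC))
t=cam("top"); crop(t,250,170,400,290,5,"t29.png"); print(bot.read_state()["time"])
E
```

```text
time: 53.8
tool_pos: [0.4248, -0.0076, 0.2427]
tcp_rot: [-1.184, 1.232, -1.243]
wrist_force: [0.7, -1.1, -0.5]
width: -0.002
time: 55.05
tool_pos: [0.4235, -0.0075, 0.2381]
tcp_rot: [-1.19, 1.238, -1.238]
wrist_force: [0.1, -0.5, -0.3]
width: 0.003
55.15
```

View pics/w29.png

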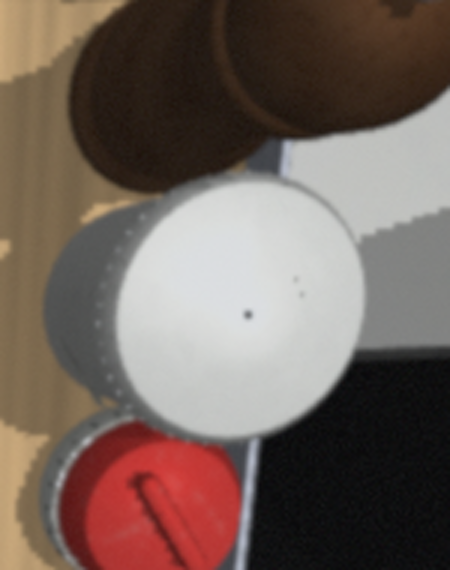

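View pics/t29.png

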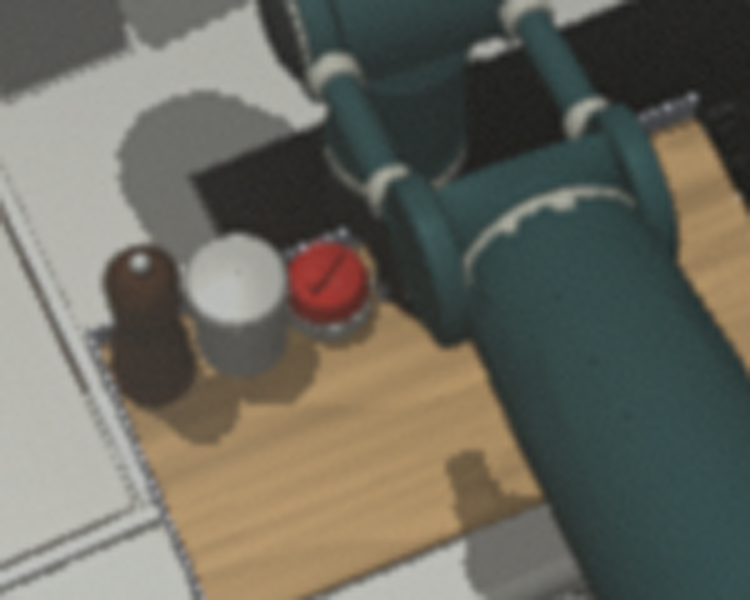

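```bash
python3 -c "
from workcell import bot
print(bot.finish_job())"
```

```text
the job is handed in; nothing more can be done
None
```

I slid the larger shaker to the back upstand and along it up to the mill. I then slid the timer to the upstand and along it up to the shaker, and handed in at about 55 s. No verdict comes back, so what follows are my own measurements.

**Last checks**
- **Shaker:** it stands upright at board x ≈ −32 mm, y ≈ −92 mm. Its centre is about 64 mm from the mill's (limit 70), a gap of roughly 2–3 mm.
- **Timer:** it stands upright at board x ≈ −31 mm, y ≈ −155 mm, touching or nearly touching the shaker.
- **Mill and bystanders:** the mill's measured foot edge was unchanged until the last 5 mm push; I did not remeasure it or the bystanders after that. The robot was steered clear of all of them.
- **Forces:** the highest wrist force printed was about 8 N, when the shaker met the upstand. It is only read at the end of each move.
- **Arm:** it stood clear of everything at hand-in.

**Disagreements**
- **Fingertips:** in the pictures they stood about 6 mm behind the TCP, not the stated 25 mm ahead of it. I set the heights by the pictures.
- **Upstand position:** each object met the upstand 3–5 mm later than the first camera estimate, so the x values are good to a few millimetres.
- **Shaker to mill:** after the first pass this measured 64–68 mm, too close to the limit. I pushed the timer and shaker about 3 mm further together.

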